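# Swap the bicycle battery on the hall charger

## Robot

A 6-joint arm with a two-finger parallel gripper is mounted at the origin on the work surface. World frame = base frame: x ahead of the robot, y to its left, z up, the work surface at z = 0. Lengths are in m, angles in degrees, forces in N, time in s.
With the tool pointing down it reaches from about 0.3 to 0.75 m from the base axis. Payload 8.5 kg.
Tool frame: the origin (TCP) lies on the mounting face of the last link; the fingertips stand 173 mm ahead of it and the grasp point (between the pads) lies 155 mm ahead of it (env.tips_ahead is the distance from the TCP to the fingertips, in m); x points along the fingers, z is the direction in which the jaws open and shut, and the axes are right-handed (so a half turn about x gives the same grasp; the last joint's range is limited). The gripper opens to 85 mm and grips with 20 to 120 N. Pads are 22 mm wide; open, the fingers measure 114 mm over their backs; the gripper's body (76 mm by 85 mm) begins 54 mm behind the grasp point. The pads swing forward as they close: fully open they stand 13 mm farther back than shut.
Start: joints at [-84.93, 21.807, 74.336, -0, 83.858, -12.336], TCP at [0.165, -0.525, 0.405] pointing down, gripper open.
Joint ranges: [-178.18, 178.18], [-50.72, 133.34], [12.68, 142.11], [-81.47, 261.47], [9.98, 163.14], [-165.26, 165.26]. Speed limits (degrees/s): [136.94, 136.94, 180, 180, 180, 180].

## Interface

Orientations are given as a 3x3 rotation matrix whose columns are the frame's x, y, z axes.
In Python, from rig import env, optics gives the robot as it stands.
- The arm moves only by the shell command python3 -m inch 'ROWS' [FORCE]. ROWS is JSON, a list of rows, each a list of 3 entries, a list of its own where there are three numbers: the closure, from -1 (fully open) to 1 (shut), then the shift along the tool's x, y, z in units of 30 mm (1.0 is 30 mm), then the turn about the tool's x in units of 5 degrees (1.0 is 5 degrees). In form: [[hand, [x, y, z], yaw], ...]. A call has exactly 8 rows; each row shifts and turns the commanded pose from where the row before left it, along the tool's axes as they then stand; what a row does not reach is not made up. A row lasts 1/12 s, in which the tool goes at most 41.7 mm and 7.16 degrees, less where a joint would pass 70% of its speed; a pose out of reach is approached as far as the arm can. A call is refused whole if a number of a shift passes 1 or a number of a turn 1, either way. A call with a gripper value outside its range is refused whole. The fingers move at their own pace and stop on an object; FORCE is the grip in N (left out, the last holds). Time passes only in rows, so rows that do not move let the fingers close, or fill a call up. It gives the time, the measured TCP pose, the force and the opening at its end, in the units of the state.
- env.observe(): the state, without advancing time (a new reading comes with each control period).
- optics.get_image(name): name is "scene" or "side" or "wrist"; returns the picture (400x640x3 uint8, red, green, blue); there is no depth.
- optics.camera_params(name): a dict with "fx", "fy", "cx", "cy" (pixels), "xyz" and "rotation" of the camera in the world. Camera axes: x right, y down, z forward; pixel columns grow to the right and rows downward; lengths in m; the calibration is good to about 2 mm. A picture is of the moment at which its call begins: read the wrist's pose just before it. camera_params takes no time and is no camera call; for the wrist camera it gives the pose at the moment of the call.
- env.close_job(): hands the job in, once; it reports no verdict.
The state is a dict: "time_s": time; "q": joint angles; "qvel": joint speeds; "joint_efforts": joint torques, N m; "position": TCP position; "tool_rot": TCP orientation; "ft_force": force on the tool from outside, world axes, zero at the start; "wrist_torque": the same for the moment, N m; "grip_width": finger opening in m.
Only numpy, scipy, OpenCV 4.12 (cv2) and the standard library are available. Lean on these libraries where they do the work, as an engineer would, in place of code of your own. Each camera call takes 0.05 s, during which the arm holds its last target.

## Task

The bicycle battery on the hall charger is full and the flat one is waiting on the shelf, so swap them: first switch the charger off by pulling its red knob straight out until it clicks and stays out, then lift the full pack out and lay it flat and square on the free part of the cork mat, wholly on the mat. Set the flat pack down in the charger's cradle in its place, and only then push the knob fully home again to start the charge. Set the packs down rather than dropping them, and do not shift any of the other things on the shelf.

Things in the scene. Friction and masses are not known exactly. Their poses are not given: they have to be found in the camera images.
- knob (a joint): the charger's push-pull isolator switch: 0 = pushed home (charger on), 0.014 m = pulled fully out to its detent (off; a yellow band shows on the stem). It slides straight out of the charger's front, along the charger's -x axis. A spring detent with its hump half-way (7 mm) holds it at both ends: it takes about 7 N to start it either way (pads may creep a few mm on it meanwhile, so move 16 mm), and past the hump it snaps on to the other end by itself.
- knob_head (a point): centre of the red plastic knob's head, moving with it; axes as the charger. The head is round, 38 to 42 mm in diameter and 32 mm long along its level axis (the charger's x), 46 mm above the shelf, on a 12 mm steel stem. When home, this centre is 34 mm in front of the charger's front face and the head's back 18 mm. It can be pinched from above, across the charger's y.
- charger: grey battery charger fixed to the shelf, housing 130 (x) x 150 (y) x 68 mm high; origin at the centre of its underside on the shelf, its front with the knob faces its own -x, z up. On top is a shallow open cradle for one battery pack.
- cradle (a point): centre of the cradle's floor, 68 mm above the shelf and 12 mm behind the charger's centre; axes as the charger. The cradle is 62 (x) x 120 (y) mm inside, with lips 4 mm thick and 12 mm high; the lips of the two long sides are left out over the middle 68 mm, so fingers can go down beside the middle of a pack. A pack lies in it with its length along y.
- full_pack: the full battery pack, black with green end caps, at first lying in the cradle: hard block 52 (x) x 110 (y) x 50 (z) mm, 0.3 to 0.5 kg, origin at its very centre (25 mm above what it lies on), z up. Either way round is the same.
- flat_pack: the flat battery pack, black with orange end caps, at first lying on the shelf between the bead box and the polish tin: same block, 52 (x) x 110 (y) x 50 (z) mm, 0.3 to 0.5 kg, origin at its very centre, z up. Either way round is the same.
- mat: cork mat fixed to the shelf, 220 (x) x 160 (y) x 4 mm; origin at the centre of its underside, so its top is 4 mm higher. The bicycle lamp lies on its +x half; the -x half is free.
- bike_lamp: bystander: bicycle front lamp lying on the mat, 50 (x) x 90 (y) x 50 mm high, 0.16 kg; origin at the centre of its underside.
- bead_box: bystander: press-top clear plastic box of glass beads with a white lid, 82 (x) x 122 (y) x 60 mm high, 0.45 kg; origin at the centre of its underside. It stands on the flat pack's +x side, some 40 mm off.
- polish_tin: bystander: round shoe-polish tin, 78 mm in diameter, 26 mm high, 0.14 kg; origin at the centre of its underside. It stands on the flat pack's -x side, some 45 mm off.
- bike_bell: bystander: chrome bicycle bell standing on its clamp foot beside the charger, dome 58 mm in diameter, 53 mm high; origin at the centre of its underside.
- spray_can: bystander: blue shoe-spray can with a white cap standing beside the charger, 53 mm in diameter, 154 mm high; origin at the centre of its underside.
- eye_coaster: bystander: round blue ceramic evil-eye coaster lying between the robot and the charger, 100 mm in diameter, 10 mm high; origin at the centre of its underside.
Mind the look-alikes: they are no part of the job. What is shaped like the flat_pack but turquoise is not meant.

How it is judged (in metres and radians):
On the way, in this order (a step that is already met when the one before it is completed fails the run):
1. the knob is pulled out to its detent while the full pack still lies in the cradle (value of joint knob above 0.0115 m and x of full_pack in the frame of cradle between -0.007 and 0.007 m and y of full_pack in the frame of cradle between -0.007 and 0.007 m and z of full_pack in the frame of cradle below 0.028 m and angle between full_pack's own z axis and vertical below 0.06 rad), for 0.2 s.
2. the full pack lies released on the cork mat, the knob still out (value of joint knob above 0.0115 m and x of full_pack in the frame of mat between -0.088 and 0.088 m and y of full_pack in the frame of mat between -0.028 and 0.028 m and z of full_pack in the frame of mat below 0.033 m and angle between full_pack's own z axis and vertical below 0.06 rad and angle between the y axis of full_pack and the y axis of mat, either way round below 0.25 rad and contact force between the fingers and full_pack below 0.1 N and linear speed of full_pack below 0.02 m/s), for 0.2 s.
3. the flat pack lies released in the cradle, the knob still out (value of joint knob above 0.0115 m and x of flat_pack in the frame of cradle between -0.007 and 0.007 m and y of flat_pack in the frame of cradle between -0.007 and 0.007 m and z of flat_pack in the frame of cradle below 0.028 m and angle between flat_pack's own z axis and vertical below 0.06 rad and contact force between the fingers and flat_pack below 0.1 N and linear speed of flat_pack below 0.02 m/s), for 0.2 s.
4. the knob is pushed home (value of joint knob below 0.002 m), for 0.2 s.
At the end, for the whole second after the job is handed in: the knob is home (within 2 mm); the flat pack lies at rest on the cradle's floor, within 7 mm of its centre each way and level; the full pack lies at rest flat on the cork mat, its centre within 88 mm (mat x) and 28 mm (mat y) of the mat's centre and its length within 0.25 rad of the mat's y axis (value of joint knob below 0.002 m and x of flat_pack in the frame of cradle between -0.007 and 0.007 m and y of flat_pack in the frame of cradle between -0.007 and 0.007 m and z of flat_pack in the frame of cradle below 0.028 m and angle between each of flat_pack, full_pack's own z axis and vertical below 0.06 rad and x of full_pack in the frame of mat between -0.088 and 0.088 m and y of full_pack in the frame of mat between -0.028 and 0.028 m and z of full_pack in the frame of mat below 0.033 m and angle between the y axis of full_pack and the y axis of mat, either way round below 0.25 rad and contact force between the fingers and flat_pack below 0.1 N and linear speed of each of flat_pack, full_pack below 0.02 m/s and contact force between the fingers and full_pack below 0.1 N); the robot touches nothing.
It fails at once if the knob is in (charger live) while neither pack lies in the cradle (value of joint knob below 0.004 m and distance between each of full_pack, flat_pack and cradle above 0.045 m).
It fails at once if a bystander is shifted by more than 20 mm (distance of any of bike_lamp, bead_box, polish_tin, bike_bell, spray_can, eye_coaster from where it was at the start of the episode above 0.02 m).
It fails at once if a pack is dropped (falls untouched at over 0.6 m/s) ((linear speed of full_pack above 0.6 m/s and contact force between the fingers and full_pack below 0.1 N) or (linear speed of flat_pack above 0.6 m/s and contact force between the fingers and flat_pack below 0.1 N)).
It also fails if it takes over 72 s, if anything falls off the work surface, if the arm or the gripper's body presses on something with over 40 N, if the wrist force passes 120 N, or if a joint passes its speed limit or range.

## Working session

There is one attempt and no reset: what is moved stays moved. The work goes in short steps, Python scripts to look and compute and a shell command to move; the robot and the scene stay as the last step left them, time stands still between calls to the robot, and variables do not carry over. Pictures are saved under pics/ and viewed, and the job is handed in when it is done.

```bash
ls; mkdir -p pics; python3 - <<'E'
from rig import env, optics
import cv2
s=env.observe()
print(s['time_s'],s['position'],s['tool_rot'],s['grip_width'])
for n in ['scene','side','wrist']:
    p=optics.camera_params(n); print(n,p)
    im=optics.get_image(n); cv2.imwrite(f'pics/{n}0.png',im[:,:,::-1])
E
```

```text
pics
0.0 [ 0.16453536 -0.5247597   0.40408614] [[-1.55805558e-04  9.54201547e-01  2.99164474e-01]
 [ 1.52640158e-03  2.99164356e-01 -9.54200376e-01]
 [-9.99998823e-01  3.07975405e-04 -1.50310622e-03]] 0.08561618351515772
scene {'fx': 507.5204593500767, 'fy': 507.5204593500767, 'cx': 317.097619856833, 'cy': 199.1854934853925, 'xyz': array([1.27515517, 0.2537063 , 1.50715268]), 'rotation': array([[-0.360748  ,  0.80587184, -0.46950129],
       [ 0.9325723 ,  0.31870834, -0.16951075],
       [ 0.01303004, -0.49899457, -0.86650715]])}
side {'fx': 424.90044291779606, 'fy': 424.90044291779606, 'cx': 319.55317641413524, 'cy': 194.37752828025845, 'xyz': array([-0.09250314,  0.70350948,  0.98527921]), 'rotation': array([[-0.78676694, -0.43416391,  0.43874762],
       [-0.61691022,  0.52950653, -0.58227539],
       [ 0.02048323, -0.72878292, -0.68443838]])}
wrist {'fx': 297.8488999427665, 'fy': 297.8488999427665, 'cx': 317.07796886143836, 'cy': 198.71447228693415, 'xyz': array([ 0.23285999, -0.50340775,  0.37424375]), 'rotation': array([[ 0.29902858, -0.91512681, -0.27041602],
       [-0.95424265, -0.28727318, -0.08303663],
       [-0.00169422,  0.28287282, -0.95915593]])}
```

View pics/scene0.png

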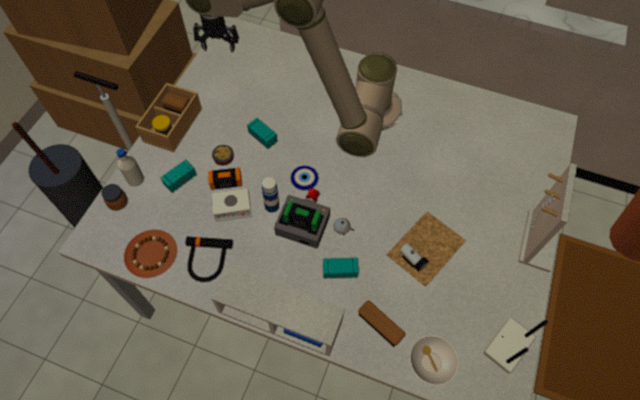

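View pics/side0.png

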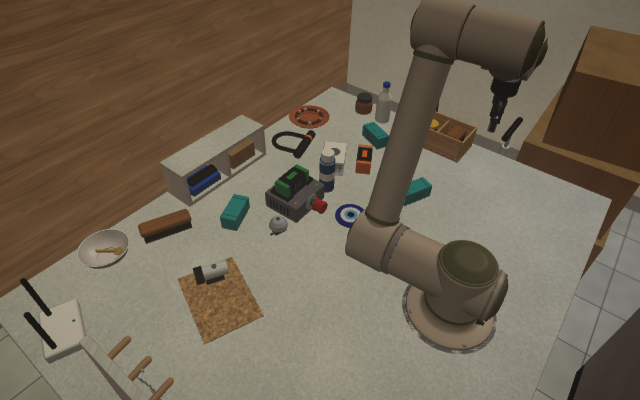

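View pics/wrist0.png

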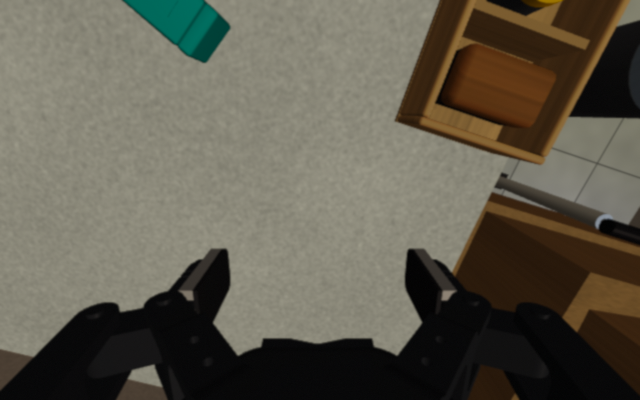

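The scene view shows the charger at about (303,222) with its red knob at (313,195). The bead box is at (231,203), the tin at (223,155) and the mat at (427,248) with the lamp at (413,257).

Things that could be taken for the packs:
- **Flat pack:** black with orange caps, at (225,179).
- **Full pack:** black with green caps, at (303,214).
- **Turquoise look-alikes, not wanted:** (262,132), (178,176) and (340,267).

I'll check close crops next.

```bash
python3 - <<'E'
import cv2
im=cv2.imread('pics/scene0.png')
a=cv2.resize(im[140:260,195:355],None,fx=5,fy=5,interpolation=cv2.INTER_CUBIC); cv2.imwrite('pics/c1.png',a)
a=cv2.resize(im[205:290,380:475],None,fx=6,fy=6,interpolation=cv2.INTER_CUBIC); cv2.imwrite('pics/c2.png',a)
im=cv2.imread('pics/side0.png')
a=cv2.resize(im[130:250,255:385],None,fx=5,fy=5,interpolation=cv2.INTER_CUBIC); cv2.imwrite('pics/c3.png',a)
E
```

```text
(no output)
```

View pics/c1.png

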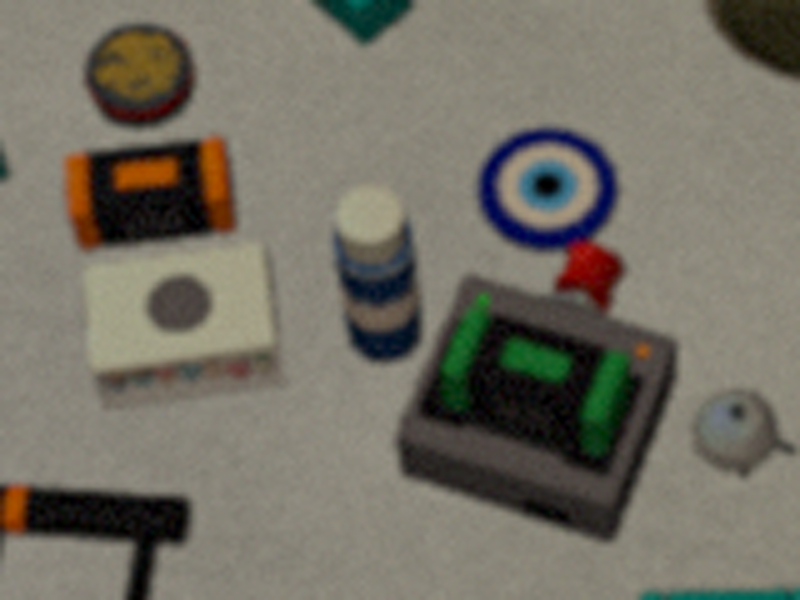

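View pics/c2.png

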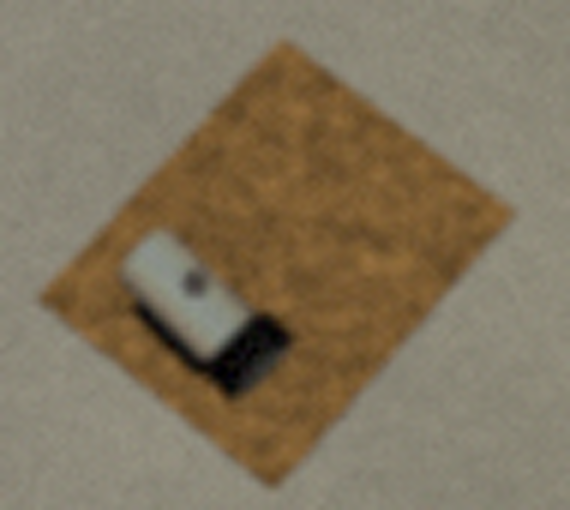

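View pics/c3.png

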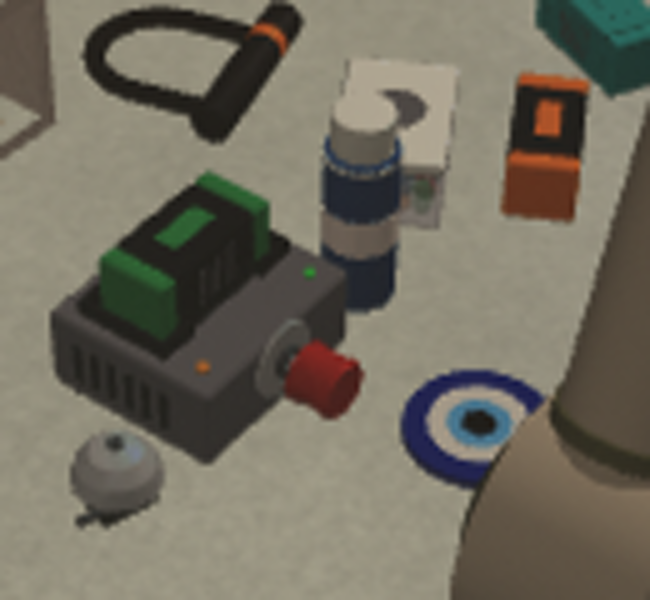

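The crops confirm the choice. The flat pack has black sides, orange caps and an orange label, and the full pack in the cradle is green-capped. Next I fit the poses.

```bash
cat > h.py <<'E'
import numpy as np, cv2
from scipy.optimize import least_squares
from rig import env, optics
CAM={n:optics.camera_params(n) for n in ['scene','side']}
def proj(p,c):
    c=CAM[c] if isinstance(c,str) else c
    q=(np.asarray(p,float)-c['xyz'])@c['rotation']
    return np.stack([c['fx']*q[...,0]/q[...,2]+c['cx'],c['fy']*q[...,1]/q[...,2]+c['cy']],-1)
def ray(px,z,c):
    c=CAM[c] if isinstance(c,str) else c
    d=c['rotation']@np.array([(px[0]-c['cx'])/c['fx'],(px[1]-c['cy'])/c['fy'],1])
    return c['xyz']+d*(z-c['xyz'][2])/d[2]
def pose(p,L):
    x,y,a=p; L=np.asarray(L,float)
    return np.stack([x+np.cos(a)*L[...,0]-np.sin(a)*L[...,1],y+np.sin(a)*L[...,0]+np.cos(a)*L[...,1],L[...,2]],-1)
def fit(obs,g):
    f=lambda p:np.concatenate([proj(pose(p,l),c)-np.array(px) for c,l,px in obs]).ravel()
    r=least_squares(f,g,x_scale=[.1,.1,1],loss='soft_l1'); return r.x,np.round(f(r.x).reshape(-1,2),1)
def boxw(sx,sy,z0,z1):
    return np.array([[a*sx/2,b*sy/2,z] for z in(z0,z1) for a,b in((-1,-1),(-1,1),(1,1),(1,-1))])
def draw(im,cam,p,L,k,o,col):
    P=((proj(pose(p,L),cam)-o+.5)*k-.5).astype(int)
    for i in range(4):
        for a,b in((i,(i+1)%4),(4+i,4+(i+1)%4),(i,i+4)): cv2.line(im,tuple(map(int,P[a])),tuple(map(int,P[b])),col,1)
E
cat > m1.py <<'E'
from h import *
c1=lambda u,v:((u+.5)/5-.5+195,(v+.5)/5-.5+140)
c2=lambda u,v:((u+.5)/6-.5+380,(v+.5)/6-.5+205)
c3=lambda u,v:((u+.5)/5-.5+255,(v+.5)/5-.5+130)
S,D='scene','side'
h=.068
ch,r=fit([(S,(-.065,-.075,h),c1(472,277)),(S,(-.065,.075,h),c1(677,343)),(S,(.065,-.075,h),c1(402,437)),(S,(.065,.075,h),c1(610,507)),
 (D,(-.065,.075,h),c3(207,400)),(D,(-.065,-.075,h),c3(345,270)),(D,(.065,.075,h),c3(52,315))],[.6,0,-.3])
print('ch',ch,np.degrees(ch[2]),r.tolist())
m,r=fit([(S,(-.11,-.08,.004),c2(285,40)),(S,(-.11,.08,.004),c2(515,212)),(S,(.11,.08,.004),c2(272,487)),(S,(.11,-.08,.004),c2(40,297)),
 (D,(.11,.08,.004),(178,290)),(D,(.11,-.08,.004),(238,258)),(D,(-.11,-.08,.004),(263,318)),(D,(-.11,.08,.004),(205,340))],[.6,.35,-.8])
print('mat',m,np.degrees(m[2]),r.tolist())
f,r=fit([(S,(-.026,-.055,.05),c1(67,157)),(S,(-.026,.055,.05),c1(218,140)),
 (D,(.026,.055,.05),c3(512,152)),(D,(-.026,.055,.05),c3(578,160)),(D,(.026,-.055,.05),c3(518,75)),(D,(-.026,-.055,.05),c3(590,82)),(D,(.026,.055,0),c3(505,207)),(D,(-.026,.055,0),c3(577,220))],[.5,-.25,.3])
print('flat',f,np.degrees(f[2]),r.tolist())
np.savez('p.npz',ch=ch,mat=m,flat=f)
cr=pose(ch,np.array([.012,0,.068])); print('cradle',cr,'knob',pose(ch,np.array([-.099,0,.046])))
full=np.array([cr[0],cr[1],ch[2]])
for n,o,sz,k,out in[('scene',(195,140),(160,120),5,'o1'),('side',(255,130),(130,120),5,'o3'),('scene',(380,205),(95,85),6,'o2')]:
    im=cv2.imread(f'pics/{n}0.png')[o[1]:o[1]+sz[1],o[0]:o[0]+sz[0]]
    im=cv2.resize(im,None,fx=k,fy=k,interpolation=cv2.INTER_CUBIC)
    im=cv2.convertScaleAbs(im,alpha=1.5)
    draw(im,n,ch,boxw(.13,.15,0,.068),k,o,(255,255,0)); draw(im,n,full,boxw(.052,.11,.068,.118),k,o,(255,0,255))
    draw(im,n,f,boxw(.052,.11,0,.05),k,o,(255,255,0)); draw(im,n,m,boxw(.22,.16,0,.004),k,o,(255,255,0))
    K=pose(ch,np.array([-.099,0,.046]));P=((proj(K,n)-o+.5)*k).astype(int);cv2.circle(im,tuple(map(int,P)),4,(255,255,0),-1)
    cv2.imwrite(f'pics/{out}.png',im)
E
python3 m1.py
```

```text
ch [ 0.57558962 -0.04887044  0.03281425] 1.8801181543014451 [[-1.7, -1.0], [0.6, -0.7], [-2.4, 0.3], [0.7, 0.7], [-0.3, 0.6], [1.0, 0.4], [-1.5, -0.2]]
mat [ 0.49518407  0.35380225 -0.39118615] -22.41331532081242 [[0.1, -1.2], [0.7, -0.2], [0.2, -0.0], [-0.6, -1.0], [0.0, -10.7], [-5.1, -0.7], [1.0, -1.2], [-1.4, 5.2]]
flat [ 0.51588165 -0.36546655  0.52044119] 29.81908364633872 [[-2.5, -0.4], [-0.4, -0.8], [-1.0, 1.8], [0.6, 1.8], [0.2, -1.2], [-0.1, -1.2], [-0.7, 1.7], [-0.6, 0.7]]
cradle [ 0.58758316 -0.04847674  0.068     ] knob [ 0.47664291 -0.05211847  0.046     ]
```

View pics/o1.png

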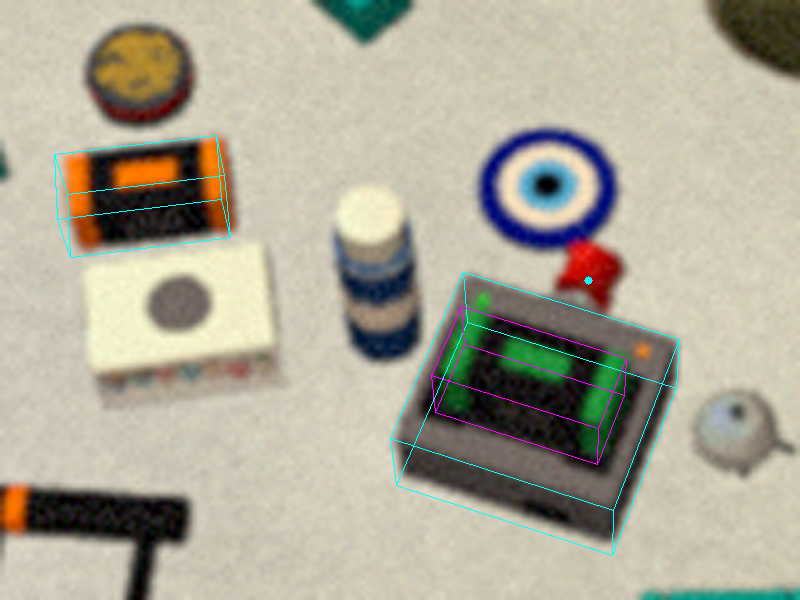

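View pics/o3.png

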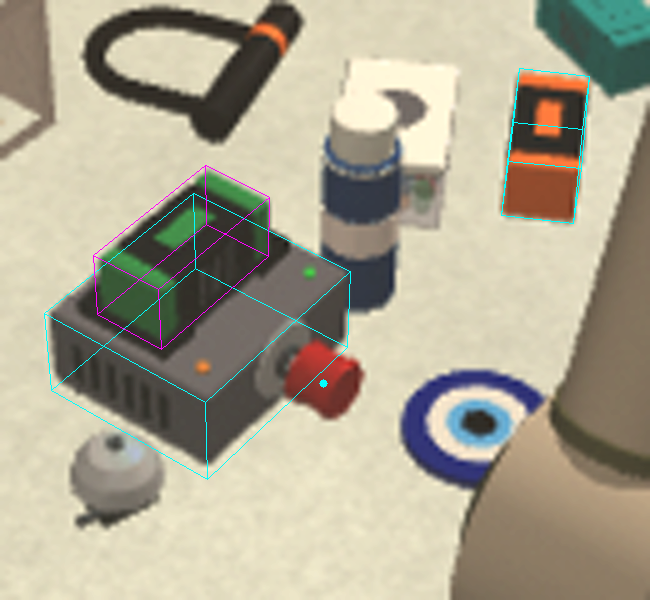

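View pics/o2.png

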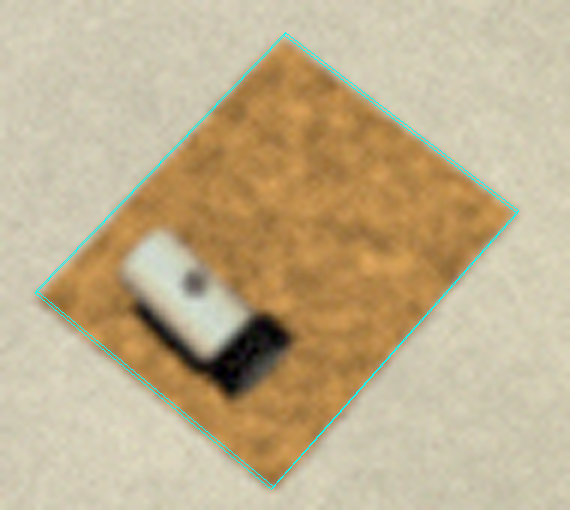

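Reading the overlays:
- **Mat:** it fits within 1 px.
- **Packs and housing:** they draw slightly larger than they look, probably because of bevelled edges, so I'll refine with the wrist camera up close.

I'll now move toward the charger with a planning helper.

```bash
cat > plan.py <<'E'
# usage: plan.py x y z yaw(deg of tool y) : prints totals in tool-axis units
import sys; from h import *
s=env.observe(); R=s['tool_rot']; p=s['position']
x,y,z,yaw=map(float,sys.argv[1:5])
cy=np.degrees(np.arctan2(R[1,1],R[0,1])); d=np.array([x,y,z])-p
dy=(yaw-cy+180)%360-180
print('t',s['time_s'],'p',p.round(4),'yaw',round(cy,2),'q6',round(s['q'][5],1),'w',round(s['grip_width'],4),'tilt',R[:,0].round(4))
print('turn units',round(-dy/5,2))
print('shift in current axes',(R.T@d/.03).round(2))
a=np.radians(yaw); Rt=np.array([[0,np.cos(a),np.sin(a)],[0,np.sin(a),-np.cos(a)],[-1,0,0]])
print('shift in final axes',(Rt.T@d/.03).round(2))
E
python3 plan.py 0.47 -0.05 0.40 1.9
python3 - <<'E'
from h import *
for n,c,z in [('can',(268,182),.154),('bell',(342,222),.05),('lamp',(413,255),.05),('coaster',(304.5,177),.01),('tin',(223,153),.026),('bead',(231,201),.06)]:
    print(n,ray(c,z,'scene').round(3))
P=np.load('p.npz')['mat']
w=ray((413,255),.05,'scene'); a=P[2]; d=w[:2]-P[:2]; print('lamp in mat',np.cos(a)*d[0]+np.sin(a)*d[1],-np.sin(a)*d[0]+np.cos(a)*d[1])
E
```

```text
t 0.15 p [ 0.1645 -0.5248  0.4043] yaw 17.41 q6 -12.3 w 0.0861 tilt [-1.0e-04  1.1e-03 -1.0e+00]
turn units 3.1
shift in current axes [  0.16  14.45 -12.05]
shift in final axes [  0.14  10.7  -15.48]
can [ 0.541 -0.177  0.154]
bell [0.535 0.074 0.05 ]
lamp [0.563 0.32  0.05 ]
coaster [ 0.397 -0.112  0.01 ]
tin [ 0.419 -0.414  0.026]
bead [ 0.601 -0.289  0.06 ]
lamp in mat 0.07569974191165656 -0.005421992987132571
```

```bash
python3 -m inch '[[-1,[0,0.8,-0.9],0.8],[-1,[0,0.8,-0.9],0.8],[-1,[0,0.75,-0.95],0.8],[-1,[0,0.7,-1],0.7],[-1,[0,0.7,-1],0],[-1,[0,0.7,-1],0],[-1,[0,0.7,-1],0],[-1,[0,0.7,-1],0]]' && python3 -m inch '[[-1,[0,0.7,-1],0],[-1,[0,0.7,-1],0],[-1,[0,0.7,-1],0],[-1,[0,0.6,-1],0],[-1,[0,0.6,-1],0],[-1,[0,0.6,-1],0],[-1,[0,0.4,-0.7],0],[-1,[0,0,0],0]]'; python3 plan.py 0.47 -0.05 0.40 1.9; python3 - <<'E'
from h import *
import pickle
c=optics.camera_params('wrist'); im=optics.get_image('wrist'); pickle.dump(c,open('w1.pkl','wb'))
cv2.imwrite('pics/w1.png',im[:,:,::-1])
E
```

```text
time_s: 0.82
position: [0.3125, -0.272, 0.4047]
tool_rot: [[0.0, 0.999, 0.033], [0.0, 0.033, -0.999], [-1.0, 0.0, -0.0]]
ft_force: [0.2, 0.3, -0.3]
grip_width: 0.0856
time_s: 1.48
position: [0.4353, -0.0654, 0.4046]
tool_rot: [[0.0, 0.999, 0.037], [0.001, 0.037, -0.999], [-1.0, 0.0, -0.001]]
ft_force: [-0.1, -1.0, -0.1]
grip_width: 0.0852
t 1.4833 p [ 0.4353 -0.0654  0.4046] yaw 2.15 q6 63.8 w 0.0852 tilt [ 1.e-04  1.e-03 -1.e+00]
turn units 0.05
shift in current axes [ 0.15  1.18 -0.47]
shift in final axes [ 0.15  1.17 -0.47]
```

View pics/w1.png

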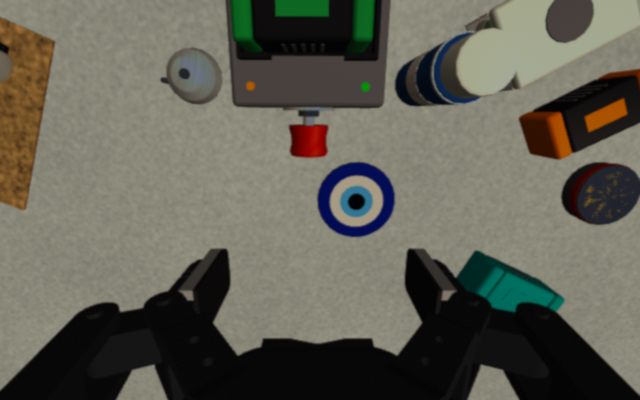

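The wrist view shows the charger front edge from (232,105) to (386,105), the knob head at (309,140), and the flat pack at right around (590,115). I'll compute positions from these.

```bash
python3 - <<'E'
import cv2
im=cv2.imread('pics/w1.png')
im=cv2.convertScaleAbs(im,alpha=1.4)
cv2.imwrite('pics/w1a.png',cv2.resize(im[0:165,220:400],None,fx=4.4,fy=3.6,interpolation=cv2.INTER_CUBIC))
cv2.imwrite('pics/w1b.png',cv2.resize(im[60:165,510:640],None,fx=5,fy=5,interpolation=cv2.INTER_CUBIC))
E
python3 - <<'E'
from h import *
import pickle
c=pickle.load(open('w1.pkl','rb'))
A=ray((232,104),.068,c);B=ray((385,105.5),.068,c);print(A,B,np.linalg.norm(B-A),np.degrees(np.arctan2(*(A-B)[[1,0]]))-90)
print('knob',ray((309,140),.046,c), ray((290,140),.046,c),ray((328,140),.046,c))
E
```

```text
[0.51012    0.02125492 0.068     ] [ 0.51433137 -0.12892945  0.068     ] 0.15024340949650386 1.606230403580284
knob [ 0.47609143 -0.05477518  0.046     ] [ 0.47531654 -0.03413116  0.046     ] [ 0.4768662 -0.0754161  0.046    ]
```

View pics/w1a.png

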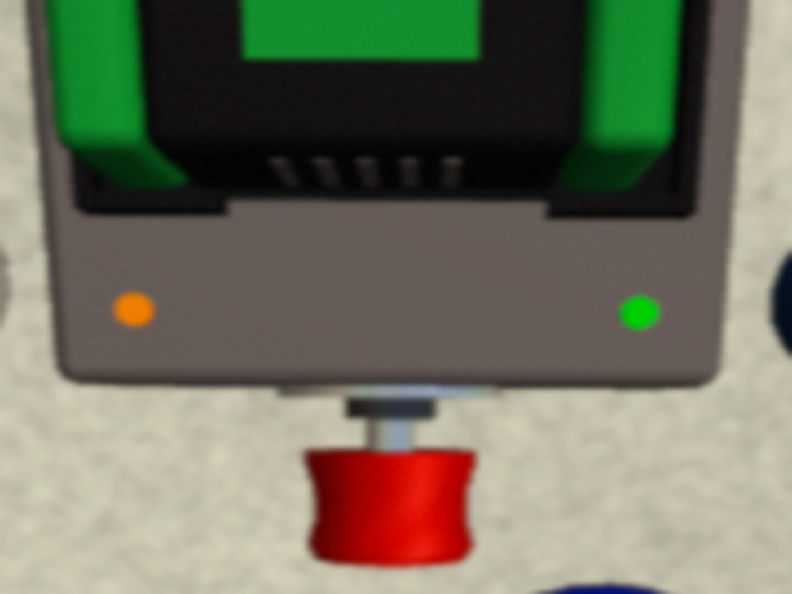

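View pics/w1b.png

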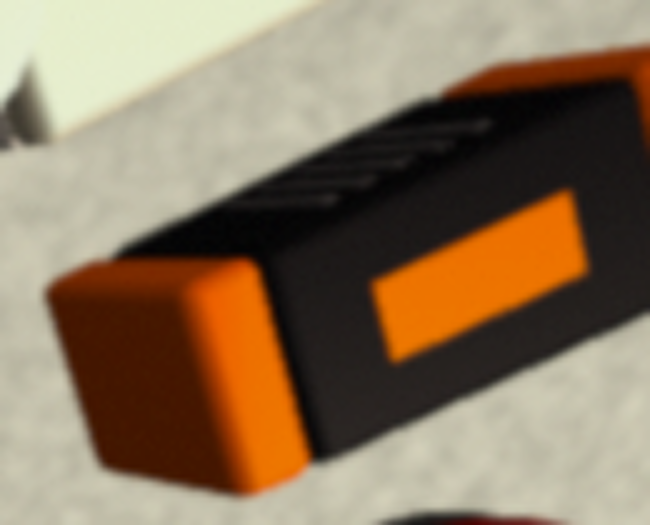

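```bash
python3 plan.py 0.478 -0.0548 0.197 1.6; python3 -m inch '[[-1,[0.5,0.7,-0.2],0.11],[-1,[0.8,0.7,-0.1],0],[-1,[1,0.04,0],0],[-1,[1,0,0],0],[-1,[1,0,0],0],[-1,[0.6,0,0],0],[-1,[0,0,0],0],[-1,[0,0,0],0]]';python3 plan.py 0.478 -0.0548 0.197 1.6
```

```text
t 1.5333 p [ 0.4347 -0.0669  0.4045] yaw 2.12 q6 63.6 w 0.0856 tilt [-4.e-04  3.e-04 -1.e+00]
turn units 0.1
shift in current axes [ 6.92  1.46 -0.35]
shift in final axes [ 6.92  1.45 -0.36]
time_s: 2.2
position: [0.4771, -0.0591, 0.2577]
tool_rot: [[-0.001, 1.0, 0.023], [0.0, 0.023, -1.0], [-1.0, -0.001, -0.0]]
ft_force: [-0.4, -0.7, 1.2]
grip_width: 0.0855
t 2.2 p [ 0.4771 -0.0591  0.2577] yaw 1.3 q6 67.5 w 0.0855 tilt [-1.5e-03  4.0e-04 -1.0e+00]
turn units -0.06
shift in current axes [ 2.02  0.04 -0.14]
shift in final axes [ 2.02  0.03 -0.14]
```

```bash
python3 -m inch '[[-1,[1,0.03,-0.14],-0.06],[-1,[0.7,0,0],0],[-1,[0.3,0,0],0],[-1,[0,0,0],0],[-0.2,[0,0,0],0],[0.2,[0,0,0],0],[0.5,[0,0,0],0],[1,[0,0,0],0]]' 80; python3 -m inch '[[1,[0,0,0],0],[1,[0,0,0],0],[1,[0,0,0],0],[1,[0,0,0],0],[1,[0,0,0],0],[1,[0,0,0],0],[1,[0,0,0],0],[1,[0,0,0],0]]' 80;python3 plan.py 0.478 -0.0548 0.197 1.6
```

```text
time_s: 2.87
position: [0.4781, -0.054, 0.1987]
tool_rot: [[0.002, 1.0, 0.029], [-0.0, 0.029, -1.0], [-1.0, 0.002, 0.0]]
ft_force: [0.9, 19.6, 26.9]
grip_width: 0.0389
time_s: 3.53
position: [0.4781, -0.0539, 0.1991]
tool_rot: [[0.002, 1.0, 0.029], [-0.0, 0.029, -1.0], [-1.0, 0.002, 0.0]]
ft_force: [-1.4, 3.1, 11.1]
grip_width: 0.0383
t 3.5333 p [ 0.4781 -0.0539  0.1991] yaw 1.65 q6 67.8 w 0.0383 tilt [ 2.1e-03 -2.0e-04 -1.0e+00]
turn units 0.01
shift in current axes [ 0.07 -0.01  0.03]
shift in final axes [ 0.07 -0.    0.03]
```

Gripped at 38 mm, which matches the head. Now I pull it straight out 16 mm.

```bash
python3 -m inch '[[1,[0,-0.1,0],0],[1,[0,-0.1,0],0],[1,[0,-0.1,0],0],[1,[0,-0.1,0],0],[1,[0,-0.1,0],0],[1,[0,-0.05,0],0],[1,[0,0,0],0],[1,[0,0,0],0]]'; python3 - <<'E'
from h import *
c=optics.camera_params('wrist'); im=optics.get_image('wrist')
cv2.imwrite('pics/w2.png',im[:,:,::-1])
im=optics.get_image('side')
cv2.imwrite('pics/s2.png',cv2.resize(im[140:240,250:370,::-1],None,fx=5,fy=5,interpolation=cv2.INTER_CUBIC))
E
python3 plan.py 0.478 -0.0548 0.197 1.6
```

```text
time_s: 4.2
position: [0.4631, -0.0543, 0.1991]
tool_rot: [[0.008, 1.0, 0.028], [-0.0, 0.028, -1.0], [-1.0, 0.008, 0.001]]
ft_force: [9.7, 7.6, 2.4]
grip_width: 0.0376
t 4.3 p [ 0.4631 -0.0543  0.1992] yaw 1.61 q6 67.0 w 0.0382 tilt [ 7.6e-03 -5.0e-04 -1.0e+00]
turn units 0.0
shift in current axes [0.08 0.5  0.03]
shift in final axes [0.07 0.5  0.03]
```

View pics/w2.png

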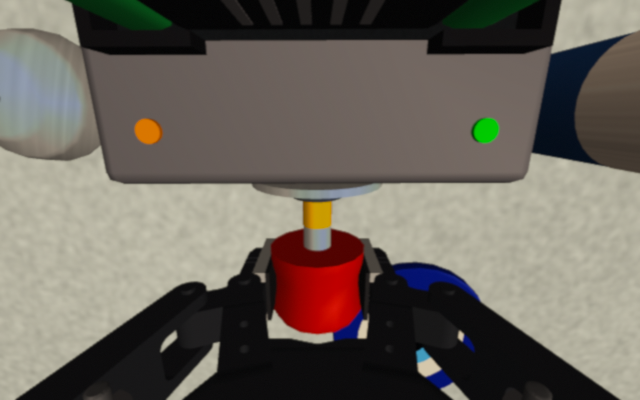

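View pics/s2.png

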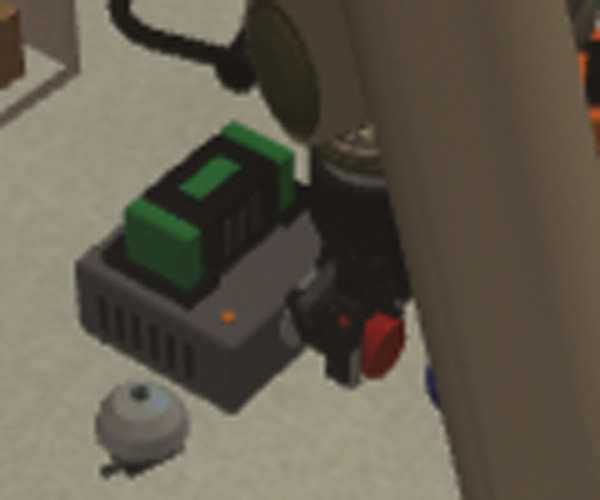

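The yellow band shows at (317,214). I'll release, rise and look again.

```bash
python3 -m inch '[[0.5,[0,0,0],0],[-0.2,[0,0,0],0],[-1,[0,0,0],0],[-1,[0,0,0],0],[-1,[-0.7,0,0],0],[-1,[-1,0,0],0],[-1,[-1,0,0],0],[-1,[-1,0,0],0]]'; python3 -m inch '[[-1,[-1,0,0],-1],[-1,[-0.8,0,0],-1],[-1,[0,0,0],-1],[-1,[0,0,0],-1],[-1,[0,0,0],-1],[-1,[0,0,0],-1],[-1,[0,0,0],-1],[-1,[0,0,0],-1]]'; python3 -m inch '[[-1,[0,0,0],-1],[-1,[0,0,0],-1],[-1,[0,0,0],-1],[-1,[0,0,0],-1],[-1,[0,0,0],-1],[-1,[0,0,0],-1],[-1,[0,0,0],-1],[-1,[0,0,0],-1]]'
python3 plan.py 0.5892 -0.0517 0.34 91.6;  python3 - <<'E'
from h import *
import pickle
c=optics.camera_params('wrist'); im=optics.get_image('wrist'); pickle.dump(c,open('w3.pkl','wb'))
cv2.imwrite('pics/w3.png',im[:,:,::-1])
E
```

```text
time_s: 4.97
position: [0.4611, -0.0545, 0.31]
tool_rot: [[-0.001, 1.0, 0.029], [0.0, 0.029, -1.0], [-1.0, -0.001, -0.0]]
ft_force: [0.9, -0.6, 0.2]
grip_width: 0.0852
time_s: 5.63
position: [0.4612, -0.0546, 0.3627]
tool_rot: [[-0.001, 0.744, 0.668], [0.0, 0.668, -0.744], [-1.0, -0.0, -0.0]]
ft_force: [0.4, 0.4, -0.7]
grip_width: 0.0854
time_s: 6.3
position: [0.4612, -0.0546, 0.3627]
tool_rot: [[-0.001, 0.141, 0.99], [0.0, 0.99, -0.141], [-1.0, -0.0, -0.001]]
ft_force: [1.4, 0.8, -0.6]
grip_width: 0.0856
t 6.3 p [ 0.4612 -0.0546  0.3627] yaw 81.89 q6 -13.3 w 0.0856 tilt [-7.e-04  1.e-04 -1.e+00]
turn units -1.94
shift in current axes [0.75 0.7  4.21]
shift in final axes [ 0.76 -0.02  4.27]
```

View pics/w3.png

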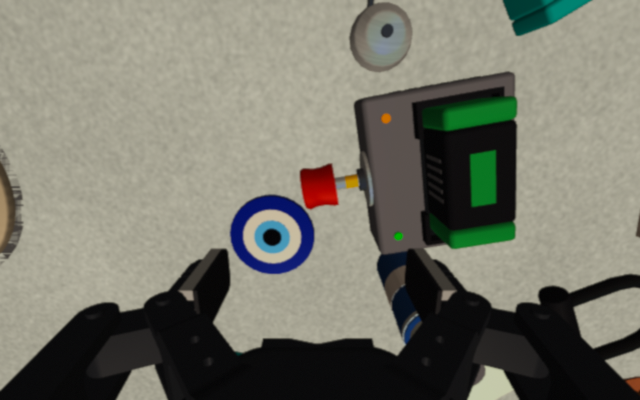

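Knob is out, with the yellow band at (353,181), and the full pack is at (484,178). I'll move over it.

```bash
python3 - <<'E'
from h import *
import pickle
c=pickle.load(open('w3.pkl','rb'))
print(ray((484,178),.118,c), ray((421,170),.118,c), ray((516,170),.118,c))
E
python3 -m inch '[[-1,[0,0.1,0.7],-1],[-1,[0,0.05,0.75],-0.94],[-1,[0,0,0.75],0],[-1,[0,0,0.75],0],[-1,[0,0,0.7],0],[-1,[0,0,0.6],0],[-1,[0,0,0],0],[-1,[0,0,0],0]]'
python3 plan.py 0.5892 -0.0517 0.34 91.6;  python3 - <<'E'
from h import *
import pickle
c=optics.camera_params('wrist'); im=optics.get_image('wrist'); pickle.dump(c,open('w4.pkl','wb'))
cv2.imwrite('pics/w4.png',im[:,:,::-1])
E
```

```text
[ 0.58574058 -0.04771883  0.118     ] [ 0.54013667 -0.0352043   0.118     ] [ 0.60875424 -0.04496643  0.118     ]
time_s: 7.02
position: [0.5893, -0.0524, 0.3621]
tool_rot: [[-0.001, -0.022, 1.0], [0.0, 1.0, 0.022], [-1.0, 0.0, -0.001]]
ft_force: [0.4, 0.1, -0.5]
grip_width: 0.0853
t 7.0167 p [ 0.5893 -0.0524  0.3621] yaw 91.28 q6 -17.8 w 0.0853 tilt [-1.3e-03  2.0e-04 -1.0e+00]
turn units -0.06
shift in current axes [ 0.74  0.02 -0.  ]
shift in final axes [ 0.74  0.02 -0.  ]
```

View pics/w4.png

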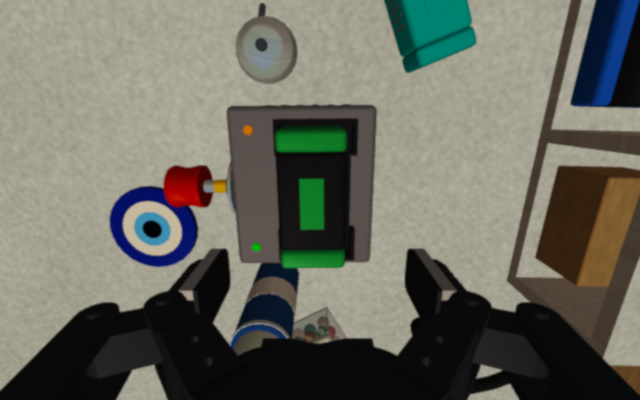

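```bash
python3 - <<'E'
from h import *
import pickle
c=pickle.load(open('w4.pkl','rb'))
print('label',ray((312,204),.118,c))
for q in [(277,127),(347,127),(281,268),(344,268),(282,249),(345,249)]: print(q,ray(q,.118,c).round(4))
print('housing',[ray(q,.068,c).round(4) for q in [(228,107),(376,106),(239,262),(369,262)]])
E
```

```text
label [ 0.58475063 -0.04799506  0.118     ]
(277, 127) [0.5593 0.0079 0.118 ]
(347, 127) [0.6083 0.009  0.118 ]
(281, 268) [ 0.5608 -0.1025  0.118 ]
(344, 268) [ 0.6114 -0.1013  0.118 ]
(282, 249) [ 0.5617 -0.0857  0.118 ]
(345, 249) [ 0.6114 -0.0846  0.118 ]
housing [array([0.5113, 0.0209, 0.068 ]), array([0.6367, 0.0245, 0.068 ]), array([ 0.5131, -0.1253,  0.068 ]), array([ 0.6413, -0.1223,  0.068 ])]
```

```bash
python3 -m inch '[[-1,[0.7,0.1,-0.08],-0.06],[-1,[1,0,0],0],[-1,[1,0,0],0],[-1,[0.7,0,0],0],[-1,[0.37,0,0],0],[-1,[0,0,0],0],[-1,[0,0,0],0],[-1,[0,0,0],0]]';python3 plan.py 0.587 -0.0487 0.249 91.6
```

```text
time_s: 7.73
position: [0.5866, -0.0496, 0.251]
tool_rot: [[0.002, -0.028, 1.0], [-0.001, 1.0, 0.028], [-1.0, -0.001, 0.002]]
ft_force: [0.4, -0.1, 0.1]
grip_width: 0.0856
t 7.7333 p [ 0.5866 -0.0496  0.251 ] yaw 91.63 q6 -18.0 w 0.0856 tilt [ 1.8e-03 -5.0e-04 -1.0e+00]
turn units 0.01
shift in current axes [0.07 0.03 0.01]
shift in final axes [0.07 0.03 0.01]
```

```bash
python3 -m inch '[[-0.5,[0.05,0,0],0],[-0.1,[0,0,0],0],[0.2,[0,0,0],0],[1,[0,0,0],0],[1,[0,0,0],0],[1,[0,0,0],0],[1,[0,0,0],0],[1,[0,0,0],0]]' 60; python3 -m inch '[[1,[-0.1,0,0],0],[1,[-0.2,0,0],0],[1,[-0.4,0,0],0],[1,[-0.6,0,0],0],[1,[-0.7,0,0],0],[1,[-0.7,0,0],0],[1,[-0.4,0,0],0],[1,[0,0,0],0]]'; python3 plan.py 0.587 -0.0487 0.249 91.6;  python3 - <<'E'
from h import *
import pickle
c=optics.camera_params('wrist'); im=optics.get_image('wrist'); pickle.dump(c,open('w5.pkl','wb'))
cv2.imwrite('pics/w5.png',im[:,:,::-1])
E
```

```text
time_s: 8.4
position: [0.5867, -0.0495, 0.2489]
tool_rot: [[0.001, -0.029, 1.0], [-0.0, 1.0, 0.029], [-1.0, -0.0, 0.001]]
ft_force: [-1.8, -0.7, 6.2]
grip_width: 0.0517
time_s: 9.07
position: [0.5869, -0.0494, 0.3439]
tool_rot: [[0.005, -0.029, 1.0], [-0.001, 1.0, 0.029], [-1.0, -0.001, 0.005]]
ft_force: [0.9, -0.7, -4.7]
grip_width: 0.0518
t 9.0667 p [ 0.5869 -0.0494  0.3439] yaw 91.66 q6 -18.0 w 0.0518 tilt [ 0.0046 -0.0013 -1.    ]
turn units 0.01
shift in current axes [ 3.16  0.03 -0.01]
shift in final axes [3.16 0.02 0.  ]
```

View pics/w5.png

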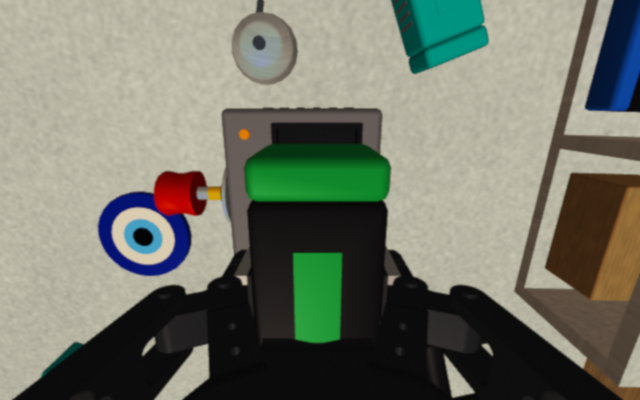

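Pack held. The knob is still out, with the yellow band at (210,194). I'll carry it to the mat.

```bash
python3 plan.py 0.438 0.377 0.30 67.6; python3 -m inch '[[1,[0,0.5,-0.1],0.5],[1,[0,0.8,-0.15],0.6],[1,[0,1,-0.2],0.6],[1,[0,1,-0.25],0.6],[1,[0,1,-0.3],0.6],[1,[0,1,-0.3],0.6],[1,[0,1,-0.35],0.6],[1,[0,1,-0.4],0.6]]'; python3 plan.py 0.438 0.377 0.30 67.6
```

```text
t 9.1167 p [ 0.5867 -0.0494  0.3419] yaw 91.66 q6 -18.0 w 0.0512 tilt [ 1.7e-03 -4.0e-04 -1.0e+00]
turn units 4.81
shift in current axes [ 1.38 14.35 -4.55]
shift in final axes [  1.4   11.25 -10.  ]
time_s: 9.78
position: [0.5614, 0.1783, 0.3395]
tool_rot: [[-0.003, 0.375, 0.927], [-0.0, 0.927, -0.375], [-1.0, -0.001, -0.003]]
ft_force: [0.4, -0.0, -4.4]
grip_width: 0.0519
t 9.7833 p [0.5614 0.1783 0.3395] yaw 68.0 q6 28.1 w 0.0519 tilt [-3.1e-03 -3.0e-04 -1.0e+00]
turn units 0.08
shift in current axes [ 1.33  4.6  -6.29]
shift in final axes [ 1.32  4.56 -6.33]
```

```bash
python3 -m inch '[[1,[0,0.65,-0.9],0.1],[1,[0,0.65,-0.9],0],[1,[0.2,0.65,-0.9],0],[1,[0.3,0.65,-0.9],0],[1,[0.3,0.6,-0.8],0],[1,[0.2,0.3,-0.5],0],[1,[0,0,0],0],[1,[0,0,0],0]]'; python3 plan.py 0.438 0.377 0.187 67.6; python3 - <<'E'
from h import *
import pickle
c=optics.camera_params('wrist'); im=optics.get_image('wrist'); pickle.dump(c,open('w6.pkl','wb'))
cv2.imwrite('pics/w6.png',im[:,:,::-1])
E
```

```text
time_s: 10.45
position: [0.465, 0.3302, 0.3096]
tool_rot: [[-0.003, 0.378, 0.926], [-0.001, 0.926, -0.378], [-1.0, -0.002, -0.002]]
ft_force: [0.5, -0.3, -4.2]
grip_width: 0.0514
t 10.45 p [0.465  0.3302 0.3096] yaw 67.76 q6 45.7 w 0.0514 tilt [-0.0027 -0.0014 -1.    ]
turn units 0.03
shift in current axes [ 4.09  1.11 -1.41]
shift in final axes [ 4.09  1.1  -1.43]
```

View pics/w6.png

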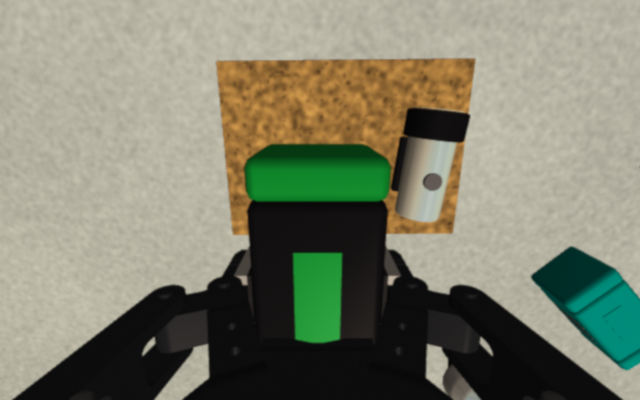

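```bash
python3 - <<'E'
from h import *
import pickle
c=pickle.load(open('w6.pkl','rb'))
P=np.array([ray(q,.004,c) for q in [(218,61),(475,59),(453,233),(233,234)]]); print(P.round(4),P.mean(0)); 
print([np.linalg.norm(P[i]-P[(i+1)%4]).round(4) for i in range(4)])
ex=(P[1]-P[0]+P[2]-P[3]);a=np.arctan2(ex[1],ex[0]);print(np.degrees(a))
m=P.mean(0);print('target',m[:2]+np.array([np.cos(a),np.sin(a)])*-.062)
E
```

```text
[[0.4284 0.4657 0.004 ]
 [0.6305 0.3847 0.004 ]
 [0.5722 0.2368 0.004 ]
 [0.3683 0.3187 0.004 ]] [0.49984883 0.35146595 0.004     ]
[np.float64(0.2177), np.float64(0.1589), np.float64(0.2197), np.float64(0.1588)]
-21.877146274048577
target [0.44231376 0.37456825]
```

Mat measures 218 x 159 mm, which agrees with the given size. I'll descend.

```bash
python3 plan.py 0.442 0.375 0.188 68; python3 -m inch '[[1,[0.6,0.5,-0.6],0],[1,[0.7,0.5,-0.5],0],[1,[0.8,0.07,-0.08],0],[1,[0.7,0,0],0],[1,[0.6,0,0],0],[1,[0.3,0,0],0],[1,[0,0,0],0],[1,[0,0,0],0]]';python3 plan.py 0.442 0.375 0.1865 68
```

```text
t 10.5 p [0.4656 0.3296 0.3102] yaw 67.68 q6 45.7 w 0.0513 tilt [-0.0015 -0.001  -1.    ]
turn units -0.06
shift in current axes [ 4.07  1.11 -1.3 ]
shift in final axes [ 4.07  1.11 -1.3 ]
time_s: 11.17
position: [0.4458, 0.3724, 0.2005]
tool_rot: [[0.0, 0.381, 0.925], [0.0, 0.925, -0.381], [-1.0, 0.0, 0.0]]
ft_force: [1.2, 0.1, -4.3]
grip_width: 0.0514
t 11.1667 p [0.4458 0.3724 0.2005] yaw 67.6 q6 50.6 w 0.0514 tilt [ 3.e-04  1.e-04 -1.e+00]
turn units -0.08
shift in current axes [ 0.47  0.03 -0.15]
shift in final axes [ 0.47  0.03 -0.15]
```

```bash
python3 -m inch '[[1,[0.2,0.03,-0.15],0],[1,[0.15,0,0],0],[1,[0.1,0,0],0],[1,[0.05,0,0],0],[1,[0,0,0],0],[1,[0,0,0],0],[1,[0,0,0],0],[1,[0,0,0],0]]';python3 plan.py 0.442 0.375 0.1855 68
```

```text
time_s: 11.83
position: [0.4413, 0.3754, 0.1853]
tool_rot: [[0.0, 0.38, 0.925], [0.0, 0.925, -0.38], [-1.0, 0.0, 0.0]]
ft_force: [-0.9, 0.5, -4.3]
grip_width: 0.0514
t 11.8333 p [0.4413 0.3754 0.1853] yaw 67.65 q6 51.0 w 0.0514 tilt [ 2.e-04  1.e-04 -1.e+00]
turn units -0.07
shift in current axes [-0.01 -0.    0.03]
shift in final axes [-0.01 -0.    0.03]
```

```bash
python3 -m inch '[[1,[0.03,0,0],0],[1,[0.02,0,0],0],[1,[0.02,0,0],0],[1,[0.02,0,0],0],[1,[0,0,0],0],[1,[0,0,0],0],[1,[0,0,0],0],[1,[0,0,0],0]]'
```

```text
time_s: 12.5
position: [0.4412, 0.3754, 0.1849]
tool_rot: [[0.002, 0.38, 0.925], [0.001, 0.925, -0.38], [-1.0, 0.001, 0.001]]
ft_force: [-5.7, -4.9, 18.5]
grip_width: 0.0514
```

Contact (+18 N). I'll release and rise.

```bash
python3 -m inch '[[0.6,[-0.03,0,0],0],[0.2,[0,0,0],0],[-0.3,[0,0,0],0],[-1,[0,0,0],0],[-1,[0,0,0],0],[-1,[0,0,0],0],[-1,[-0.5,0,0],0],[-1,[-1,0,0],0]]'; python3 -m inch '[[-1,[-1,0,0],0],[-1,[-1,0,0],0],[-1,[-1,-0.2,0],0],[-1,[-0.7,-0.8,0],0],[-1,[0,-1,0.2],0],[-1,[0,-1,0.2],0],[-1,[0,-1,0.2],0],[-1,[0,-1,0.2],0]]'; python3 - <<'E'
from h import *
im=optics.get_image('scene')
cv2.imwrite('pics/s7.png',cv2.resize(im[150:290,190:480,::-1],None,fx=2.7,fy=2.7,interpolation=cv2.INTER_CUBIC))
E
```

```text
time_s: 13.17
position: [0.4408, 0.375, 0.2259]
tool_rot: [[-0.006, 0.38, 0.925], [-0.003, 0.925, -0.38], [-1.0, -0.005, -0.004]]
ft_force: [0.3, -0.5, -0.2]
grip_width: 0.0853
time_s: 13.83
position: [0.4058, 0.2263, 0.3394]
tool_rot: [[0.001, 0.38, 0.925], [0.0, 0.925, -0.38], [-1.0, 0.0, 0.0]]
ft_force: [0.3, -0.1, -0.2]
grip_width: 0.0854
```

View pics/s7.png

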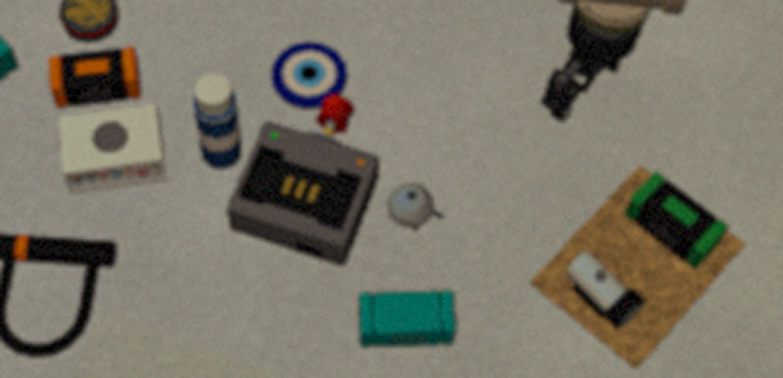

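The full pack is square on the mat, the cradle is empty with its contacts showing, and the knob is out. I'll go to the flat pack now.

```bash
python3 -m inch '[[-1,[-0.6,-0.9,0.3],-0.6],[-1,[-0.6,-0.9,0.2],-0.6],[-1,[-0.5,-0.9,0.15],-0.6],[-1,[-0.3,-0.95,0.1],-0.6],[-1,[0,-1,0.05],-0.6],[-1,[0,-1,0],-0.6],[-1,[0,-1,0],-0.6],[-1,[0,-1,0],-0.6]]'; python3 plan.py 0.49 -0.36 0.40 118
```

```text
time_s: 14.55
position: [0.3829, -0.0046, 0.3995]
tool_rot: [[0.001, -0.032, 0.999], [-0.0, 0.999, 0.032], [-1.0, -0.0, 0.001]]
ft_force: [1.1, -0.4, 0.3]
grip_width: 0.0855
t 14.55 p [ 0.3829 -0.0046  0.3995] yaw 91.82 q6 -20.4 w 0.0855 tilt [ 5.e-04 -1.e-04 -1.e+00]
turn units -5.24
shift in current axes [-1.000e-02 -1.195e+01  3.190e+00]
shift in final axes [ -0.02 -12.14  -2.41]
```

```bash
python3 -m inch '[[-1,[0,-1,0.35],-0.5],[-1,[0,-1,0.35],-0.5],[-1,[0,-1,0.3],-0.5],[-1,[0,-1,0.2],-0.5],[-1,[0,-1,0.1],-0.6],[-1,[0,-1,0],-0.6],[-1,[0,-1,-0.1],-0.6],[-1,[0,-1,-0.2],-0.6]]'; python3 -m inch '[[-1,[0,-1,-0.2],-0.6],[-1,[0,-1,-0.2],-0.3],[-1,[0,-1,-0.2],0],[-1,[0,-0.6,-0.1],0],[-1,[0,0,0],0],[-1,[0,0,0],0],[-1,[0,0,0],0],[-1,[0,0,0],0]]';python3 plan.py 0.49 -0.36 0.40 118; python3 - <<'E'
from h import *
import pickle
c=optics.camera_params('wrist'); im=optics.get_image('wrist'); pickle.dump(c,open('w8.pkl','wb'))
cv2.imwrite('pics/w8.png',im[:,:,::-1])
E
```

```text
time_s: 15.22
position: [0.4587, -0.2386, 0.3992]
tool_rot: [[0.0, -0.404, 0.915], [0.0, 0.915, 0.404], [-1.0, 0.0, 0.0]]
ft_force: [0.4, -1.4, 0.7]
grip_width: 0.0852
time_s: 15.88
position: [0.4877, -0.3421, 0.3996]
tool_rot: [[0.0, -0.473, 0.881], [0.0, 0.881, 0.473], [-1.0, 0.0, 0.0]]
ft_force: [-0.7, 1.4, -0.4]
grip_width: 0.0855
t 15.8833 p [ 0.4877 -0.3421  0.3996] yaw 118.21 q6 -74.6 w 0.0855 tilt [ 0.e+00  1.e-04 -1.e+00]
turn units 0.04
shift in current axes [-0.01 -0.56 -0.22]
shift in final axes [-0.01 -0.56 -0.21]
```

View pics/w8.png

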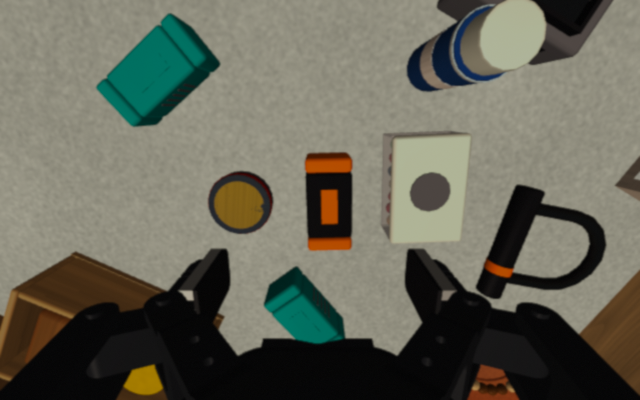

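The flat pack is at (329,205), between the tin at (240,203) and the bead box at (430,190). I'll zoom in for its pose.

```bash
python3 - <<'E'
import cv2
im=cv2.convertScaleAbs(cv2.imread('pics/w8.png'),alpha=1.4)
cv2.imwrite('pics/w8a.png',cv2.resize(im[145:255,270:390],None,fx=5,fy=5,interpolation=cv2.INTER_CUBIC))
E
```

```text
(no output)
```

View pics/w8a.png

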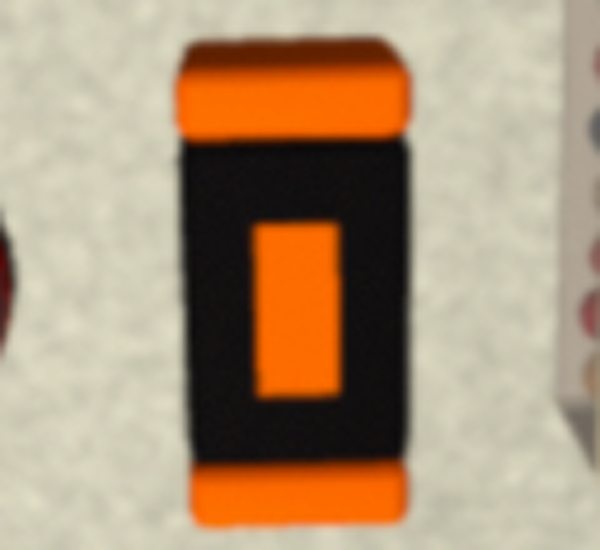

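```bash
python3 - <<'E'
from h import *
import pickle
c=pickle.load(open('w8.pkl','rb'))
g=lambda u,v:((u+.5)/5-.5+270,(v+.5)/5-.5+145)
P=np.array([ray(g(*q),.05,c) for q in [(177,70),(411,70),(408,525),(190,525)]]);print(P.round(4),P.mean(0))
print([np.linalg.norm(P[i]-P[(i+1)%4]).round(4) for i in range(4)])
d=(P[0]+P[1]-P[2]-P[3]);print('yaw',np.degrees(np.arctan2(d[1],d[0])))
print('label',ray(g(298,309),.05,c))
E
```

```text
[[ 0.4651 -0.3283  0.05  ]
 [ 0.5095 -0.3045  0.05  ]
 [ 0.5627 -0.3978  0.05  ]
 [ 0.5175 -0.4221  0.05  ]] [ 0.51368579 -0.36314579  0.05      ]
[np.float64(0.0503), np.float64(0.1074), np.float64(0.0513), np.float64(0.1074)]
yaw 119.4384029422606
label [ 0.51410479 -0.36325554  0.05      ]
```

```bash
python3 plan.py 0.514 -0.363 0.182 119.4; python3 -m inch '[[-1,[0.3,-0.5,0.3],-0.2],[-1,[0.6,-0.5,0.1],-0.04],[-1,[1,-0.05,0],0],[-1,[1,0,0],0],[-1,[1,0,0],0],[-1,[1,0,0],0],[-1,[0,0,0],0],[-1,[0,0,0],0]]';python3 plan.py 0.514 -0.363 0.182 119.4
```

```text
t 15.9333 p [ 0.4877 -0.3421  0.3997] yaw 118.21 q6 -74.6 w 0.0855 tilt [ 2.e-04 -1.e-04 -1.e+00]
turn units -0.24
shift in current axes [ 7.26 -1.03  0.44]
shift in final axes [ 7.26 -1.04  0.42]
time_s: 16.6
position: [0.5136, -0.3645, 0.2522]
tool_rot: [[-0.001, -0.491, 0.871], [0.001, 0.871, 0.491], [-1.0, 0.002, -0.0]]
ft_force: [0.6, -0.7, -0.2]
grip_width: 0.085
t 16.6 p [ 0.5136 -0.3645  0.2522] yaw 119.39 q6 -75.5 w 0.085 tilt [-0.0014  0.0015 -1.    ]
turn units -0.0
shift in current axes [2.34 0.03 0.04]
shift in final axes [2.34 0.04 0.04]
```

```bash
python3 -m inch '[[-1,[0.9,0.03,0.03],0],[-1,[0.8,0,0],0],[-1,[0.4,0,0],0],[-1,[0.2,0,0],0],[-1,[0,0,0],0],[-1,[0,0,0],0],[-1,[0,0,0],0],[-1,[0,0,0],0]]';python3 plan.py 0.514 -0.363 0.182 119.4;  python3 - <<'E'
from h import *
im=optics.get_image('wrist')
cv2.imwrite('pics/w9.png',im[:,:,::-1])
E
```

```text
time_s: 17.27
position: [0.5141, -0.3639, 0.1847]
tool_rot: [[0.002, -0.49, 0.872], [-0.002, 0.872, 0.49], [-1.0, -0.002, 0.001]]
ft_force: [0.5, 0.2, -1.0]
grip_width: 0.0855
t 17.2667 p [ 0.5141 -0.3639  0.1847] yaw 119.36 q6 -75.4 w 0.0855 tilt [ 0.0016 -0.0016 -1.    ]
turn units -0.01
shift in current axes [0.09 0.03 0.01]
shift in final axes [0.09 0.03 0.01]
```

View pics/w9.png

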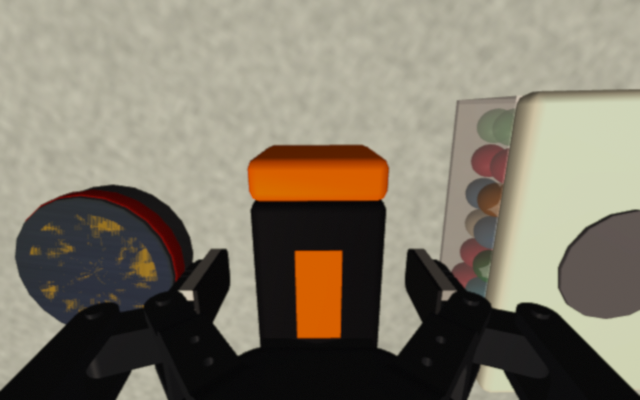

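The flat pack is centred between the fingers and clear of the tin and box. I'll grip and lift.

```bash
python3 -m inch '[[-0.5,[0.06,0.02,0],0],[-0.1,[0,0,0],0],[0.2,[0,0,0],0],[1,[0,0,0],0],[1,[0,0,0],0],[1,[0,0,0],0],[1,[0,0,0],0],[1,[0,0,0],0]]' 60; python3 plan.py 0.5883 -0.051 0.36 91.6; python3 -m inch '[[1,[-0.1,0,0],0],[1,[-0.2,0,0],0],[1,[-0.5,0,0],0],[1,[-0.9,0,0],0],[1,[-1,0,0],0],[1,[-1,0,0],0],[1,[-1,0,0],0],[1,[-1,0,0],0]]'; python3 plan.py 0.5883 -0.051 0.36 91.6
```

```text
time_s: 17.98
position: [0.5136, -0.3633, 0.1818]
tool_rot: [[0.0, -0.49, 0.872], [-0.0, 0.872, 0.49], [-1.0, -0.0, 0.0]]
ft_force: [-0.4, 0.7, 4.0]
grip_width: 0.0517
t 17.9833 p [ 0.5136 -0.3633  0.1818] yaw 119.36 q6 -75.4 w 0.0517 tilt [ 3.e-04 -3.e-04 -1.e+00]
turn units 5.55
shift in current axes [-5.94  7.85  7.27]
shift in final axes [-5.94 10.34  2.78]
time_s: 18.65
position: [0.5133, -0.3629, 0.3538]
tool_rot: [[-0.001, -0.49, 0.872], [0.001, 0.872, 0.49], [-1.0, 0.001, -0.0]]
ft_force: [1.0, -1.2, -3.8]
grip_width: 0.0513
t 18.65 p [ 0.5133 -0.3629  0.3538] yaw 119.36 q6 -75.4 w 0.0513 tilt [-9.e-04  1.e-03 -1.e+00]
turn units 5.55
shift in current axes [-0.2   7.84  7.28]
shift in final axes [-0.21 10.32  2.79]
```

```bash
python3 -m inch '[[1,[-0.8,0,0],0],[1,[0,0.5,0.5],0.6],[1,[0,0.8,0.7],0.7],[1,[0,0.9,0.6],0.7],[1,[0,0.9,0.5],0.7],[1,[0,1,0.4],0.7],[1,[0,1,0.3],0.7],[1,[0,1,0.2],0.7]]';python3 plan.py 0.5883 -0.051 0.36 91.6; python3 -m inch '[[1,[0,1,0.2],0.7],[1,[0,1,0.1],0],[1,[0,0.9,0],0],[1,[0,0.5,0],0],[1,[0,0,0],0],[1,[0,0,0],0],[1,[0,0,0],0],[1,[0,0,0],0]]';python3 plan.py 0.5883 -0.051 0.36 91.6
```

```text
time_s: 19.32
position: [0.5456, -0.154, 0.3763]
tool_rot: [[-0.001, -0.09, 0.996], [0.001, 0.996, 0.09], [-1.0, 0.001, -0.001]]
ft_force: [0.6, 0.1, -3.2]
grip_width: 0.0515
t 19.3167 p [ 0.5456 -0.154   0.3763] yaw 95.19 q6 -32.9 w 0.0515 tilt [-1.e-03  7.e-04 -1.e+00]
turn units 0.72
shift in current axes [0.54 3.29 1.73]
shift in final axes [0.54 3.39 1.52]
time_s: 19.98
position: [0.5496, -0.0542, 0.3764]
tool_rot: [[-0.0, -0.031, 1.0], [-0.0, 1.0, 0.031], [-1.0, -0.0, -0.0]]
ft_force: [-1.1, -0.8, -3.7]
grip_width: 0.0516
t 19.9833 p [ 0.5496 -0.0542  0.3764] yaw 91.79 q6 -19.7 w 0.0516 tilt [-3.e-04 -1.e-04 -1.e+00]
turn units 0.04
shift in current axes [0.55 0.07 1.29]
shift in final axes [0.55 0.07 1.29]
```

```bash
python3 -m inch '[[1,[0,0.05,0.5],0.04],[1,[0,0,0.5],0],[1,[0,0,0.27],0],[1,[0,0,0],0],[1,[0,0,0],0],[1,[0,0,0],0],[1,[0,0,0],0],[1,[0,0,0],0]]';python3 plan.py 0.5883 -0.051 0.36 91.6;  python3 - <<'E'
from h import *
import pickle
c=optics.camera_params('wrist'); im=optics.get_image('wrist'); pickle.dump(c,open('w10.pkl','wb'))
cv2.imwrite('pics/w10.png',im[:,:,::-1])
im=cv2.convertScaleAbs(im,alpha=1.5)
cv2.imwrite('pics/w10a.png',cv2.resize(im[90:250,150:400,::-1],None,fx=3.2,fy=3.2,interpolation=cv2.INTER_CUBIC))
E
```

```text
time_s: 20.65
position: [0.5872, -0.0507, 0.3767]
tool_rot: [[-0.0, -0.029, 1.0], [-0.0, 1.0, 0.029], [-1.0, -0.0, -0.0]]
ft_force: [0.7, -0.1, -3.8]
grip_width: 0.0513
t 20.65 p [ 0.5872 -0.0507  0.3767] yaw 91.65 q6 -18.1 w 0.0513 tilt [-1.e-04 -0.e+00 -1.e+00]
turn units 0.01
shift in current axes [ 0.56 -0.01  0.04]
shift in final axes [ 0.56 -0.01  0.04]
```

View pics/w10.png

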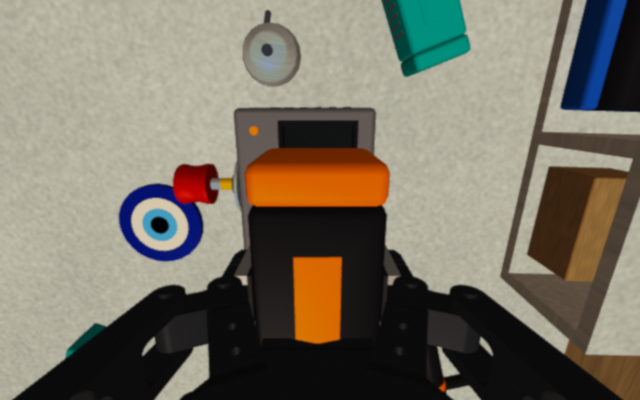

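View pics/w10a.png

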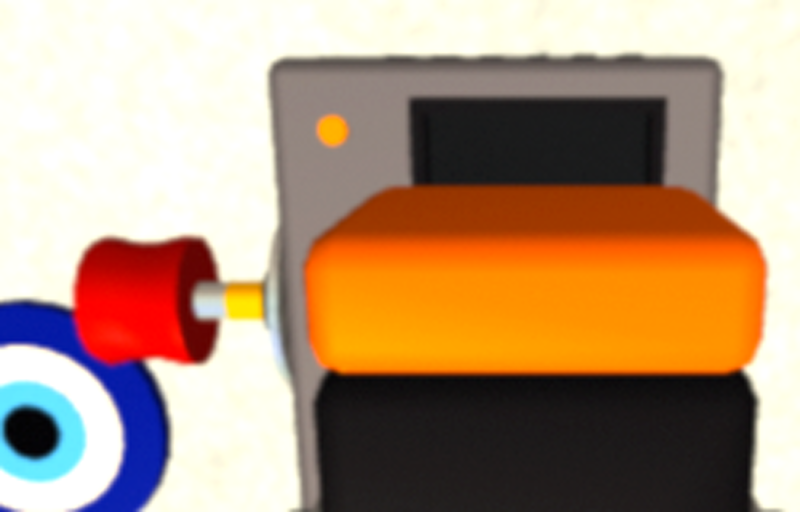

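```bash
python3 - <<'E'
from h import *
import pickle
c=pickle.load(open('w10.pkl','rb'))
g=lambda u,v:((u+.5)/3.2-.5+150,(v+.5)/3.2-.5+90)
tz=.3767
def s(n,u,v,z): print(n,ray(g(u,v),z,c).round(4))
s('housing far L',271,62,.068);s('housing far R',720,62,.068)
s('lip far L',411,99,.08);s('lip far R',666,99,.08)
s('pack far top L',310,238,tz-.1318);s('pack far top R',762,238,tz-.1318)
s('pack far bot L',392,188,tz-.1818);s('pack far bot R',690,188,tz-.1818)
s('cap L',305,300,tz-.1318);s('cap R',767,300,tz-.1318)
s('knob stem',245,300,.046)
E
```

```text
housing far L [0.5105 0.0206 0.068 ]
housing far R [0.6362 0.0242 0.068 ]
lip far L [0.5512 0.0121 0.08  ]
lip far R [0.6202 0.0141 0.08  ]
pack far top L [0.5611 0.0027 0.2449]
pack far top R [0.6097 0.0041 0.2449]
pack far bot L [0.5626 0.0022 0.1949]
pack far bot R [0.6098 0.0035 0.1949]
cap L [ 0.5603 -0.0041  0.2449]
cap R [ 0.6109 -0.0027  0.2449]
knob stem [ 0.4926 -0.0537  0.046 ]
```

Checks before lowering:
- **Cradle:** about (0.588, -0.0515) from the lip, the housing and the front edge, agreeing within 1–2 mm.
- **Held pack:** centred on the TCP.

Now I lower it.

```bash
python3 -m inch '[[1,[0.3,-0.02,0.03],0],[1,[0.8,0,0],0],[1,[0.9,0,0],0],[1,[0.7,0,0],0],[1,[0.4,0,0],0],[1,[0.2,0,0],0],[1,[0,0,0],0],[1,[0,0,0],0]]';python3 plan.py 0.588 -0.0515 0.253 91.6
```

```text
time_s: 21.37
position: [0.5887, -0.0512, 0.2778]
tool_rot: [[0.001, -0.029, 1.0], [-0.0, 1.0, 0.029], [-1.0, -0.0, 0.001]]
ft_force: [0.1, -0.5, -4.0]
grip_width: 0.0512
t 21.3667 p [ 0.5887 -0.0512  0.2778] yaw 91.66 q6 -18.1 w 0.0512 tilt [ 5.e-04 -2.e-04 -1.e+00]
turn units 0.01
shift in current axes [ 0.83 -0.01 -0.02]
shift in final axes [ 0.83 -0.01 -0.02]
```

```bash
python3 -m inch '[[1,[0.25,-0.01,-0.02],0],[1,[0.25,0,0],0],[1,[0.2,0,0],0],[1,[0.13,0,0],0],[1,[0,0,0],0],[1,[0,0,0],0],[1,[0,0,0],0],[1,[0,0,0],0]]';python3 plan.py 0.588 -0.0515 0.2498 91.6;  python3 - <<'E'
from h import *
im=optics.get_image('wrist')
cv2.imwrite('pics/w11.png',im[:,:,::-1])
E
```

```text
time_s: 22.03
position: [0.588, -0.0515, 0.253]
tool_rot: [[0.001, -0.029, 1.0], [-0.0, 1.0, 0.029], [-1.0, -0.0, 0.001]]
ft_force: [-1.3, 0.4, -4.7]
grip_width: 0.0513
t 22.0333 p [ 0.588  -0.0515  0.253 ] yaw 91.66 q6 -18.1 w 0.0513 tilt [ 7.e-04 -2.e-04 -1.e+00]
turn units 0.01
shift in current axes [ 0.11  0.   -0.  ]
shift in final axes [ 0.11  0.   -0.  ]
```

View pics/w11.png

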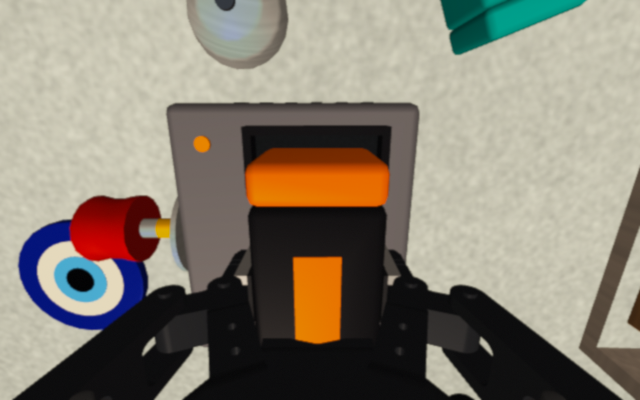

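The pack is between the lips with only its own weight on the wrist. The last few millimetres now.

```bash
python3 -m inch '[[1,[0.04,0,0],0],[1,[0.03,0,0],0],[1,[0.03,0,0],0],[1,[0.02,0,0],0],[1,[0,0,0],0],[1,[0,0,0],0],[1,[0,0,0],0],[1,[0,0,0],0]]'
```

```text
time_s: 22.75
position: [0.5879, -0.0515, 0.2498]
tool_rot: [[0.001, -0.029, 1.0], [-0.0, 1.0, 0.029], [-1.0, -0.0, 0.001]]
ft_force: [-2.7, -0.1, 5.9]
grip_width: 0.0512
```

Contact. Release, rise and look.

```bash
python3 -m inch '[[0.6,[0,0,0],0],[0.2,[0,0,0],0],[-0.3,[0,0,0],0],[-1,[0,0,0],0],[-1,[0,0,0],0],[-1,[0,0,0],0],[-1,[-0.5,0,0],0],[-1,[-1,0,0],0]]'; python3 -m inch '[[-1,[-1,0,0],0],[-1,[-1,0,0],0],[-1,[-0.8,0,0],0],[-1,[0,0,0],0],[-1,[0,0,0],0],[-1,[0,0,0],0],[-1,[0,0,0],0],[-1,[0,0,0],0]]'; python3 - <<'E'
from h import *
import pickle
c=optics.camera_params('wrist'); im=optics.get_image('wrist'); pickle.dump(c,open('w12.pkl','wb'))
cv2.imwrite('pics/w12.png',im[:,:,::-1])
E
python3 plan.py 0.464 -0.055 0.34 1.6
```

```text
time_s: 23.42
position: [0.5876, -0.0515, 0.2914]
tool_rot: [[-0.007, -0.029, 1.0], [0.002, 1.0, 0.029], [-1.0, 0.002, -0.007]]
ft_force: [0.0, -0.7, -0.8]
grip_width: 0.0852
time_s: 24.08
position: [0.588, -0.0515, 0.3768]
tool_rot: [[-0.002, -0.029, 1.0], [0.001, 1.0, 0.029], [-1.0, 0.001, -0.002]]
ft_force: [-0.7, 0.4, 0.0]
grip_width: 0.0854
t 24.1333 p [ 0.588  -0.0515  0.377 ] yaw 91.65 q6 -18.1 w 0.0853 tilt [-1.8e-03  6.0e-04 -1.0e+00]
turn units 18.01
shift in current axes [ 1.24  0.   -4.13]
shift in final axes [ 1.23 -4.14  0.  ]
```

View pics/w12.png

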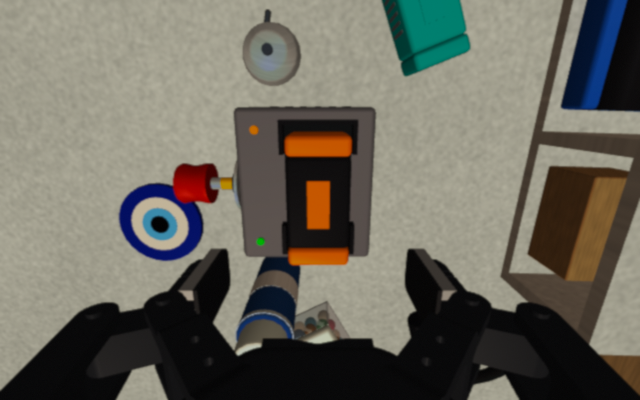

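The flat pack is seated in the cradle at (318,200), and the knob is still out with the band at (226,184). Next I go back to the knob.

```bash
python3 -m inch '[[-1,[0,0,-0.7],1],[-1,[0,-0.06,-0.7],1],[-1,[0,-0.12,-0.7],1],[-1,[0,-0.18,-0.68],1],[-1,[0,-0.25,-0.65],1],[-1,[0,-0.27,-0.6],1],[-1,[0,0,0],1],[-1,[0,0,0],1]]'; python3 -m inch '[[-1,[0,0,0],1],[-1,[0,0,0],1],[-1,[0,0,0],1],[-1,[0,0,0],1],[-1,[0,0,0],1],[-1,[0,0,0],1],[-1,[0,0,0],1],[-1,[0,0,0],1]]';python3 plan.py 0.464 -0.055 0.199 1.6;  python3 - <<'E'
from h import *
import pickle
c=pickle.load(open('w12.pkl','rb'))
print([ray(q,.118,c).round(4) for q in [(285,135),(352,135),(318,205)]])
E
```

```text
time_s: 24.8
position: [0.4621, -0.055, 0.3779]
tool_rot: [[-0.0, 0.624, 0.781], [0.0, 0.781, -0.624], [-1.0, -0.0, -0.0]]
ft_force: [0.2, 0.6, 0.6]
grip_width: 0.0853
time_s: 25.47
position: [0.4629, -0.055, 0.3776]
tool_rot: [[-0.001, 0.98, 0.198], [0.0, 0.198, -0.98], [-1.0, -0.001, -0.0]]
ft_force: [-0.4, 0.3, -1.0]
grip_width: 0.0855
t 25.4667 p [ 0.4629 -0.055   0.3776] yaw 11.41 q6 57.2 w 0.0855 tilt [-8.e-04  3.e-04 -1.e+00]
turn units 1.96
shift in current axes [5.95 0.04 0.01]
shift in final axes [ 5.95  0.04 -0.  ]
[array([0.5613, 0.0023, 0.118 ]), array([0.6118, 0.0037, 0.118 ]), array([ 0.5878, -0.0523,  0.118 ])]
```

```bash
python3 -m inch '[[-1,[0.3,0,0],1],[-1,[0.5,0.04,0],0.96],[-1,[1,0,0],0],[-1,[1,0,0],0],[-1,[1,0,0],0],[-1,[0.4,0,0],0],[-1,[0,0,0],0],[-1,[0,0,0],0]]';python3 plan.py 0.464 -0.055 0.199 1.6;  python3 - <<'E'
from h import *
im=optics.get_image('wrist')
cv2.imwrite('pics/w13.png',im[:,:,::-1])
E
```

```text
time_s: 26.13
position: [0.4642, -0.0549, 0.2518]
tool_rot: [[-0.001, 0.999, 0.032], [0.0, 0.032, -0.999], [-1.0, -0.001, -0.001]]
ft_force: [-0.1, -0.4, -0.1]
grip_width: 0.0855
t 26.1333 p [ 0.4642 -0.0549  0.2518] yaw 1.85 q6 66.8 w 0.0855 tilt [-1.3e-03  5.0e-04 -1.0e+00]
turn units 0.05
shift in current axes [ 1.76 -0.    0.  ]
shift in final axes [ 1.76 -0.01  0.  ]
```

View pics/w13.png

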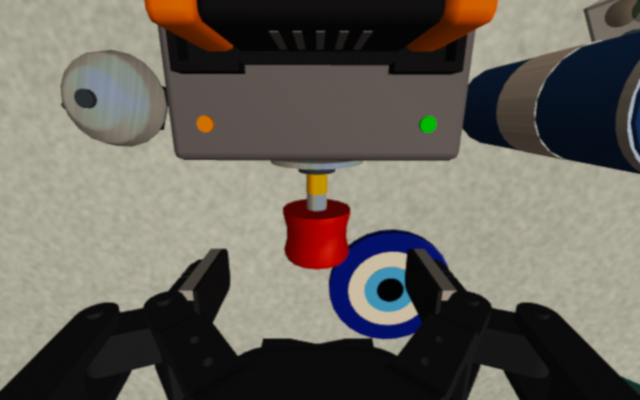

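The knob at (317,235) is centred between the fingers. Grip, then push.

```bash
python3 -m inch '[[-1,[0.8,0,0],0.05],[-1,[0.6,0,0],0],[-1,[0.36,0,0],0],[-1,[0,0,0],0],[-1,[0,0,0],0],[-0.2,[0,0,0],0],[0.3,[0,0,0],0],[1,[0,0,0],0]]' 80; python3 -m inch '[[1,[0,0,0],0],[1,[0,0,0],0],[1,[0,0,0],0],[1,[0,0,0],0],[1,[0,0,0],0],[1,[0,0,0],0],[1,[0,0,0],0],[1,[0,0,0],0]]'; python3 -m inch '[[1,[0,0.1,0],0],[1,[0,0.1,0],0],[1,[0,0.1,0],0],[1,[0,0.1,0],0],[1,[0,0.1,0],0],[1,[0,0.04,0],0],[1,[0,0,0],0],[1,[0,0,0],0]]'; python3 - <<'E'
from h import *
im=optics.get_image('wrist')
cv2.imwrite('pics/w14.png',im[:,:,::-1])
E
```

```text
time_s: 26.85
position: [0.4642, -0.0549, 0.2001]
tool_rot: [[0.002, 1.0, 0.028], [-0.001, 0.028, -1.0], [-1.0, 0.002, 0.001]]
ft_force: [0.0, -0.5, -0.0]
grip_width: 0.0517
time_s: 27.52
position: [0.4641, -0.0544, 0.2002]
tool_rot: [[0.001, 1.0, 0.028], [0.001, 0.028, -1.0], [-1.0, 0.001, -0.001]]
ft_force: [-0.7, 3.9, 10.5]
grip_width: 0.038
time_s: 28.18
position: [0.4791, -0.054, 0.2002]
tool_rot: [[-0.004, 1.0, 0.028], [0.001, 0.028, -1.0], [-1.0, -0.004, -0.001]]
ft_force: [-11.7, 1.1, 17.5]
grip_width: 0.0379
```

View pics/w14.png

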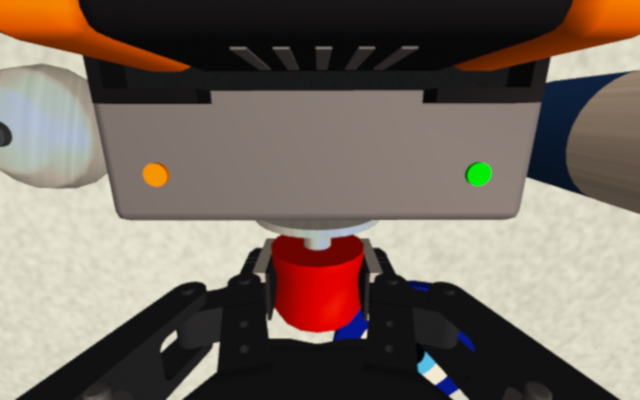

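The yellow band is hidden, so the knob is home. I'll release, rise and check.

```bash
python3 -m inch '[[0.5,[0,0,0],0],[-0.2,[0,0,0],0],[-1,[0,0,0],0],[-1,[0,0,0],0],[-1,[0,0,0],0],[-1,[-0.7,0,0],0],[-1,[-1,0,0],0],[-1,[-1,0,0],0]]'; python3 -m inch '[[-1,[-1,0,0],0],[-1,[-1,0,0],0],[-1,[-1,-0.5,0],0],[-1,[-0.6,-0.8,0],0],[-1,[0,-0.5,0],0],[-1,[0,0,0],0],[-1,[0,0,0],0],[-1,[0,0,0],0]]'; python3 - <<'E'
from h import *
import pickle
c=optics.camera_params('wrist');im=optics.get_image('wrist')
cv2.imwrite('pics/w15.png',im[:,:,::-1]);pickle.dump(c,open('w15.pkl','wb'))
im=optics.get_image('scene')
cv2.imwrite('pics/s15.png',cv2.resize(im[140:290,190:480,::-1],None,fx=2.7,fy=2.7,interpolation=cv2.INTER_CUBIC))
E
```

```text
time_s: 28.9
position: [0.4802, -0.0544, 0.2808]
tool_rot: [[-0.002, 1.0, 0.028], [0.001, 0.028, -1.0], [-1.0, -0.002, -0.001]]
ft_force: [0.2, -0.5, -0.5]
grip_width: 0.0851
time_s: 29.57
position: [0.4269, -0.0561, 0.3879]
tool_rot: [[-0.0, 1.0, 0.028], [0.0, 0.028, -1.0], [-1.0, -0.0, -0.0]]
ft_force: [-0.5, -0.5, -0.4]
grip_width: 0.0859
```

View pics/w15.png

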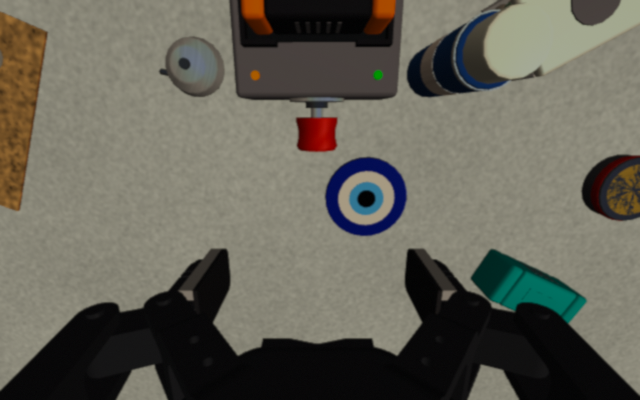

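View pics/s15.png

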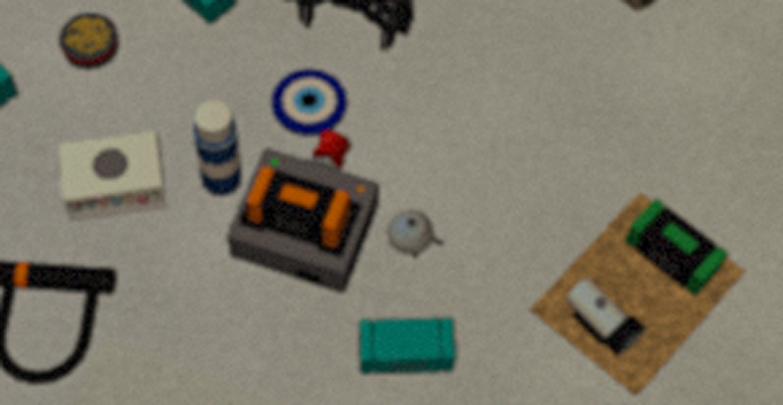

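```bash
python3 - <<'E'
from h import *
import pickle
for f,k,e in[('w1.pkl',(309,122.5),(309,104.7)),('w15.pkl',(317,117),(317,98.5))]:
    c=pickle.load(open(f,'rb')); print(f,'head back x',ray(k,.060,c)[0].round(4),'front edge',ray(e,.068,c)[0].round(4))
print(env.observe()['time_s']); env.close_job()
E
```

```text
w1.pkl head back x 0.4951 front edge 0.5123
w15.pkl head back x 0.4926 front edge 0.5092
29.6667
the job is handed in; nothing more can be done
```

The swap is done and handed in at 29.7 s of the 72 s allowed; no verdict is reported, so these are my own checks.

- **Order:** I pulled the knob out 16 mm until its yellow band showed. I then laid the full pack on the free half of the mat, set the flat pack in the cradle, and pushed the knob home last. Each pack was lowered until the wrist force showed contact before I released it. The band was still showing just before the flat pack was let down and before the push.
- **Flat pack:** it measured within about 1 mm of the cradle's centre, and the fingers were open and clear.
- **Knob:** in the last pictures the band is hidden. The head stands 16.6 mm off the charger's front edge, against 17.2 mm before the job started, so it is home within what I can measure.
- **Full pack:** it looks flat and square, wholly on the mat, in the last scene view. I put it about 62 mm to the free side of the mat's centre, but did not measure it after release.
- **Bystanders:** none looks moved when I compare the pictures by eye. I did not measure them.
- **Disagreements:** the first fits from the fixed cameras drew the packs and charger up to 8 mm larger than they looked, so I used wrist-camera measurements for the charger and packs. Different estimates of the cradle's centre differed by 1–2 mm.

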